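Tug-test two spring clips and reject the worn one

ROBOT

A 6-joint arm with a two-finger parallel gripper is mounted at the origin on the work surface. World frame = base frame: x ahead of the robot, y to its left, z up, the work surface at z = 0. Lengths are in m, angles in rad, forces in N, time in s.
With the tool pointing down it reaches from about 0.35 to 0.775 m from the base axis. Payload 5.5 kg.
Tool frame: the origin (TCP) lies between the finger pads; the fingertips stand 8 mm ahead of it and the grasp point (between the pads) lies 11 mm behind it (env.tcp_to_tips is the distance from the TCP to the fingertips, in m); z points along the fingers, y is the direction in which the jaws open and shut (so a half turn about z gives the same grasp; the last joint's range is limited). The gripper opens to 85 mm and grips with 20 to 120 N. Pads are 22 mm wide; open, the fingers measure 114 mm over their backs; the gripper's body (76 mm by 85 mm) begins 54 mm behind the grasp point. The pads swing forward as they close: fully open they stand 13 mm farther back than shut.
Start: joints at [1.024, 0.313, 0.046, 1.304, 0, 1.431], TCP at [0.228, 0.528, 0.2] pointing down, gripper open.
Joint ranges: [-2.76, 2.76], [-0.86, 1.69], [-1.03, 1.26], [-2.2, 2.34], [-1.47, 1.5], [-3.14, 3.14]. Speed limits (rad/s): [2.57, 2.57, 3.14, 3.14, 3.14, 3.14].

INTERFACE

Orientations are given as a unit quaternion [w, x, y, z].
In Python, from workcell import readout, optics, workorder, env gives the robot as it stands.
- The arm moves only by the shell command python3 -m handwheel 'ROWS' [FORCE]. ROWS is a JSON object of lists of equal length, an entry for each row: "slide": the shift along the tool's x, y, z in m, a list of three; "turn": the turn, a rotation vector about the tool's x, y, z in degrees, a list of three; "fingers": the opening, from 0 (shut) to 1 (fully open). A call has 1 to 12 rows; each row is the pose to reach, as a shift and turn from the pose measured when the call began, along the tool's axes at that moment; what a row does not reach only later rows make up. A row lasts 1/12 s, in which the tool goes at most 41.7 mm and 7.16 degrees, less where a joint would pass 70% of its speed; a pose out of reach is approached as far as the arm can. A call with a gripper value outside its range is refused whole. The fingers move at their own pace and stop on an object; FORCE is the grip in N (left out, the last holds). Time passes only in rows, so rows that repeat a pose let the fingers close. It gives the time, the measured TCP pose, the force and the opening at its end, in the units of the state.
- readout.get_state(): the state, without advancing time (a new reading comes with each control period).
- optics.read_camera(name): name is "side" or "top" or "wrist"; returns a dict with "frame" (420x560x3 uint8, red, green, blue), "depth" (420x560 float32, m along the optical axis (not along the pixel's ray), 0 where there is no reading), "intrinsics" (3x3 intrinsics, pixels), "distortion" ([k1, k2, p1, p2, k3] as OpenCV has them; the pictures are not rectified), "R" (3x3) and "t" (3): a world point X has camera coordinates R X + t. Camera axes: x right, y down, z forward; pixel columns grow to the right and rows downward; lengths in m; the calibration is good to about 2 mm. A picture is of the moment at which its call begins.
- workorder.hand_in(): hands the job in, once; it reports no verdict.
The state is a dict: "clock": time; "joint_pos": joint angles; "qvel": joint speeds; "tau": joint torques, N m; "tcp_pos": TCP position; "orientation": TCP orientation; "wrist_force": force on the tool from outside, world axes, zero at the start; "ft_torque": the same for the moment, N m; "finger_gap": finger opening in m.
Only numpy, scipy, OpenCV 4.12 (cv2) and the standard library are available. Lean on these libraries where they do the work, as an engineer would, in place of code of your own. Each camera call takes 0.05 s, during which the arm holds its last target.

TASK

Give the test card in each of the two spring clips on the test block a steady straight tug of about 8 N, away from its clip, for half a second, and never pull a clip against its posts with more than 12 N: the worn clip lets its card slide out, the good one holds it. After both have been tugged, put the worn clip in the reject tray; the card that came out goes in the tray too. Leave the good clip standing at its posts with its card still in place, and do not disturb anything else on the bench.

Things in the scene. Friction and masses are not known exactly. Their poses are not given: they have to be found in the camera images.
- stand: Test block: fixed aluminium plate 170 (x) x 230 (y) x 10 mm; origin at the centre of its underside, z up. Cards are pulled towards its -x, the side facing the robot (within 25 degrees). The clips stand at y = +60 and -60 mm, each behind two posts, the legs passing between them
- clip_a_tab (a point): Clip A, black moulded spring clip, 0.1 kg. Point: centre of its upright finger tab (14 x 14 x 24 mm tall), 44 mm above the plate; x from jaws to tab, as the block's x; z up. Under the tab: shoulder block 16 (x) x 56 (y) x 32 mm tall. Two legs, together 26 mm wide, 31 mm tall, reach to 58 mm in front (-x) of the tab; jaw pads at their last 14 mm hold the card. Lift it straight up by the tab
- clip_b_tab (a point): Clip B, the same in size and look; either clip may stand left or right. A good clip holds its card against 16 N or more, a worn one lets it slide at about 2 to 4 N. Pulled to -x by its card, a clip first slides through 0 to 5 mm of slack until its shoulders bear on its two posts
- card_a_grip (a point): White rigid test card in clip A, 30 g. Point: 24 mm above its underside (which rests on the plate), in the middle of its upright grip bar, 24 (x) x 12 (y) x 40 mm tall. x points from the bar into the clip; the blade, 60 mm long, 4 thick, 32 tall, runs from the bar to +x. As found, the point is 94 mm in front (-x) of the clip's tab and the card must slide 36 mm to come free
- card_b_grip (a point): The same card in clip B: white, grip bar 24 (x) x 12 (y) x 40 mm tall, point in its middle 24 mm above the underside, blade to +x. A card pressed down drags on the plate, which adds to the pull that is felt but does not load its clip
- tray: Reject tray: empty open grey tray, 200 mm (x) x 150 mm (y), 28 mm tall, walls and floor 4 mm thick, fixed on the bench to the left or right of the test block; origin at the centre of its underside, z up
- tipbox: Bystander: pipette-tip box 122 x 84 mm, 54 mm tall, fixed, on the other side of the block; origin at the centre of its underside
- beaker: Bystander: clear beaker, 90 mm across, 110 mm tall; origin at the centre of its underside
- reagent: Bystander: amber bottle, 72 mm across, 150 mm tall; origin at the centre of its underside
- tube: Bystander: capped sample tube lying on the bench, 101 mm along x, 21 mm thick; origin under its middle
- marker: Bystander: marker pen lying on the bench, 123 mm along x, 14 mm thick; origin under its middle
- stop: The four steel posts fixed on the block, 12 mm square, 32 mm tall, in pairs 44 mm apart centre to centre about y = +60 and -60 mm; origin on the plate's top, on its centre line, 34 mm to +x of the block's centre
Mind the look-alikes: they are no part of the job. What is shaped like the tray but black or green is not meant.

How it is judged:
On the way, in this order (a step that is already met when the one before it is completed fails the run):
1. the good clip has been tugged against its posts with more than 5 N for 0.2 s, its card still in place (a worn clip cannot bear that) (((contact force between clip_a and stop above 5 N and x of card_a_grip in the frame of clip_a_tab between -0.1 and -0.088 m and horizontal distance between card_a_grip and clip_a_tab below 0.101 m and angle between card_a_grip's own z axis and vertical below 0.2 rad) or (contact force between clip_b and stop above 5 N and x of card_b_grip in the frame of clip_b_tab between -0.1 and -0.088 m and horizontal distance between card_b_grip and clip_b_tab below 0.101 m and angle between card_b_grip's own z axis and vertical below 0.2 rad))), for 0.2 s.
2. after that, a clip is taken away from its posts (distance of any of clip_a_tab, clip_b_tab from where it was at the start of the episode above 0.08 m), for 0.1 s.
At the end, for the whole second after the job is handed in: The worn clip and its card lie at rest in the reject tray (their points within its walls, at most 70 mm and 50 mm above the bench); the good clip stands upright within 20 mm of where it was found, its card still in its jaws, slipped by no more than 6 mm (((x of clip_a_tab in the frame of tray between -0.092 and 0.092 m and y of clip_a_tab in the frame of tray between -0.067 and 0.067 m and height (world z) of clip_a_tab between 0 and 0.07 m and x of card_a_grip in the frame of tray between -0.092 and 0.092 m and y of card_a_grip in the frame of tray between -0.067 and 0.067 m and height (world z) of card_a_grip between 0 and 0.05 m and x of card_b_grip in the frame of clip_b_tab between -0.1 and -0.088 m and horizontal distance between card_b_grip and clip_b_tab below 0.101 m and angle between card_b_grip's own z axis and vertical below 0.2 rad and distance of clip_b_tab from where it was at the start of the episode below 0.02 m and angle between clip_b_tab's own z axis and vertical below 0.15 rad and linear speed of each of clip_a, card_a below 0.02 m/s and (x of clip_a_tab in the frame of card_a_grip below 0.05 m or x of clip_a_tab in the frame of card_a_grip above 0.125 m or y of clip_a_tab in the frame of card_a_grip above 0.025 m or y of clip_a_tab in the frame of card_a_grip below -0.025 m or angle between the x axis of clip_a_tab and the x axis of card_a_grip, either way round above 0.3 rad)) or (x of clip_b_tab in the frame of tray between -0.092 and 0.092 m and y of clip_b_tab in the frame of tray between -0.067 and 0.067 m and height (world z) of clip_b_tab between 0 and 0.07 m and x of card_b_grip in the frame of tray between -0.092 and 0.092 m and y of card_b_grip in the frame of tray between -0.067 and 0.067 m and height (world z) of card_b_grip between 0 and 0.05 m and x of card_a_grip in the frame of clip_a_tab between -0.1 and -0.088 m and horizontal distance between card_a_grip and clip_a_tab below 0.101 m and angle between card_a_grip's own z axis and vertical below 0.2 rad and distance of clip_a_tab from where it was at the start of the episode below 0.02 m and angle between clip_a_tab's own z axis and vertical below 0.15 rad and linear speed of each of clip_b, card_b below 0.02 m/s and (x of clip_b_tab in the frame of card_b_grip below 0.05 m or x of clip_b_tab in the frame of card_b_grip above 0.125 m or y of clip_b_tab in the frame of card_b_grip above 0.025 m or y of clip_b_tab in the frame of card_b_grip below -0.025 m or angle between the x axis of clip_b_tab and the x axis of card_b_grip, either way round above 0.3 rad)))); the robot touches nothing.
It fails at once if a clip is pulled against its posts with more than 15 N (contact force between any of clip_a, clip_b and stop above 15 N).
It fails at once if a bystander is moved by more than 30 mm (distance of any of beaker, reagent, tube, marker from where it was at the start of the episode above 0.03 m).
It also fails if it takes over 72 s, if anything falls off the work surface, if the arm or the gripper's body presses on something with over 40 N, if the wrist force passes 120 N, or if a joint passes its speed limit or range.

## Working session

There is one attempt and no reset: what is moved stays moved. The work goes in short steps, Python scripts to look and compute and a shell command to move; the robot and the scene stay as the last step left them, time stands still between calls to the robot, and variables do not carry over. Pictures are saved under pics/ and viewed, and the job is handed in when it is done.

```bash
ls; mkdir -p pics
python3 - <<'E'
from workcell import readout, optics, env
import cv2,numpy as np
print(readout.get_state())
print([a for a in dir(env) if a[0]!='_'])
for n in ["side","top","wrist"]:
    c=optics.read_camera(n); cv2.imwrite(f"pics/{n}0.png",c["frame"][:,:,::-1]); np.savez(f"pics/{n}0.npz",**c)
    print(n,c["intrinsics"],c["distortion"],c["R"],c["t"])
E
```

```text
pics
{'clock': 0.0, 'joint_pos': array([1.02437946e+00, 3.13997323e-01, 4.49310849e-02, 1.30361487e+00,
       2.95681101e-05, 1.43124003e+00]), 'qvel': array([-0.00011366, -0.00018531,  0.00138168, -0.00073022, -0.00148604,
       -0.00066605]), 'tau': array([ 4.34548720e-04, -4.80629396e+01,  2.98530972e+01,  1.93538703e-02,
       -2.18860414e-04,  6.29283804e-06]), 'tcp_pos': array([0.22720662, 0.52755563, 0.19919112]), 'orientation': array([-3.30849538e-04,  2.02029989e-01,  9.79378882e-01, -8.82527253e-04]), 'wrist_force': array([-0.15700422, -0.10290494,  0.04134117]), 'ft_torque': array([ 0.06461834,  0.00843229, -0.02350115]), 'finger_gap': 0.08530766996438197}
['MotionError', 'tcp_to_tips']
side [[504.27888431   0.         286.06386288]
 [  0.         504.27888431 217.73929813]
 [  0.           0.           1.        ]] [0.05536203 0.         0.         0.         0.        ] [[ 0.87077211 -0.49152857  0.01247376]
 [-0.34231662 -0.62425506 -0.70222856]
 [ 0.35295221  0.60721107 -0.71184229]] [-0.41411055  0.21149597  0.93243306]
top [[434.57144599   0.         276.95174045]
 [  0.         434.57144599 204.0420531 ]
 [  0.           0.           1.        ]] [-0.128471  0.        0.        0.        0.      ] [[ 0.00142472 -0.99993643  0.01118531]
 [-0.99167134 -0.00285328 -0.12876261]
 [ 0.12878634 -0.0109087  -0.99161236]] [-0.00882186  0.48881299  1.23687215]
wrist [[318.64431337   0.         276.81753507]
 [  0.         318.64431337 212.74361043]
 [  0.           0.           1.        ]] [-0.0446074  0.         0.         0.         0.       ] [[ 0.39629801  0.91811944 -0.00213948]
 [ 0.87103665 -0.37523643  0.31700596]
 [ 0.29024652 -0.1274924  -0.94842113]] [-0.57528193 -0.04080743  0.38084103]
```

View pics/top0.png

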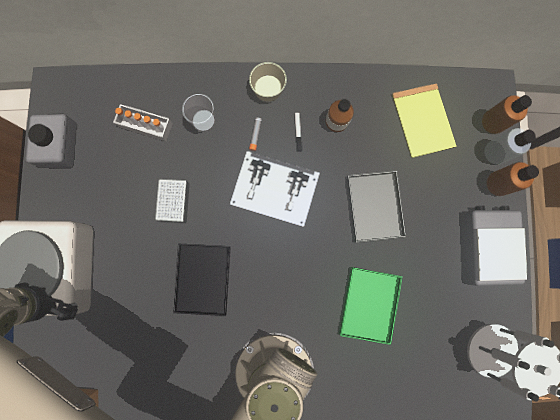

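View pics/side0.png

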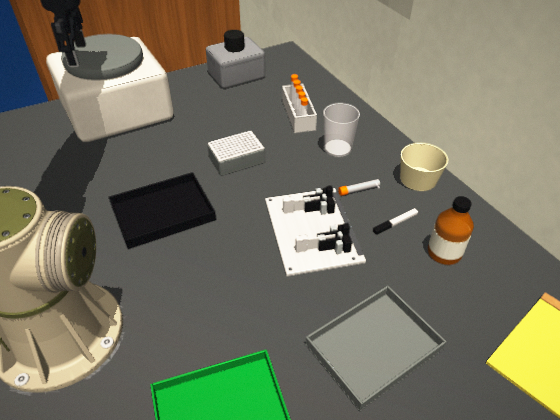

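View pics/wrist0.png

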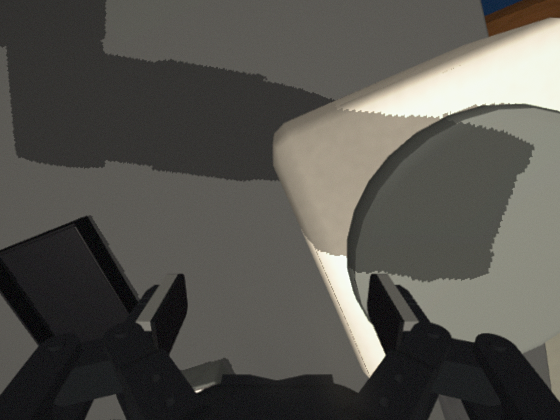

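The top view has +x up and +y left. The white test block is at about (275,188), with both clips on it. The grey tray is at (376,206). The look-alikes are the black tray at (202,279) and the green one at (371,305). The tip box is at (171,200).

```bash
cat > h.py <<'E'
import numpy as np,cv2
def ray(c,uv):
    p=cv2.undistortPoints(np.array(uv,float).reshape(-1,1,2),c["intrinsics"],c["distortion"]).reshape(-1,2)
    d=np.c_[p,np.ones(len(p))]@c["R"]; o=-c["R"].T@c["t"]; return o,d
def onplane(c,uv,z):
    o,d=ray(c,uv); return o+d*((z-o[2])/d[:,2])[:,None]
def proj(c,X):
    r,_=cv2.Rodrigues(np.asarray(c["R"])); return cv2.projectPoints(np.array(X,float).reshape(-1,1,3),r,np.asarray(c["t"]),c["intrinsics"],c["distortion"])[0].reshape(-1,2)
def cloud(c):
    h,w=c["depth"].shape; uv=np.stack(np.meshgrid(np.arange(w),np.arange(h)),-1).reshape(-1,2)
    o,d=ray(c,uv); return (o+d*c["depth"].reshape(-1,1)).reshape(h,w,3)
def crop(c,x0,y0,x1,y1,name,s=6):
    f=c["frame"][y0:y1,x0:x1,::-1]; cv2.imwrite(f"pics/{name}.png",cv2.resize(f,None,fx=s,fy=s,interpolation=cv2.INTER_CUBIC))
E
python3 - <<'E'
from h import *
c=np.load("pics/top0.npz"); s=np.load("pics/side0.npz")
crop(c,220,140,330,235,"topc",7); crop(s,255,175,370,280,"sidec",6)
f=c["frame"].astype(int); 
def big(m):
    n,l,st,_=cv2.connectedComponentsWithStats(m.astype(np.uint8)); return l==1+st[1:,4].argmax()
m=np.zeros(f.shape[:2],bool); m[140:235,220:330]=(f.min(2)>150)[140:235,220:330]; m=big(m)
def rect(m,z):
    hull=cv2.convexHull(np.argwhere(m)[:,::-1].astype(np.int32)).reshape(-1,2).astype(float)
    P=onplane(c,hull,z)[:,:2]; return cv2.minAreaRect((P*1000).astype(np.float32))
print("block",m.sum(),rect(m,.01))
P=cloud(c); sub=P[160:250,335:415]
print("depth heights tray",np.percentile(sub[...,2],[1,50,90,99]))
m=np.zeros(f.shape[:2],bool); m[160:250,335:415]=(f.mean(2)>95)[160:250,335:415]; m=big(m)
print("tray",m.sum(),rect(m,.015))
cc=P[140:235,220:330]; print(np.percentile(cc[...,2],[1,50,90,99]))
E
```

```text
block 3514 ((539.8605346679688, -0.7176513671875), (231.03070068359375, 170.43203735351562), 73.19876098632812)
depth heights tray [-0.00605211  0.00143295  0.00776727  0.03025166]
tray 5355 ((493.18072509765625, -302.314453125), (243.464111328125, 273.1108093261719), 89.09088134765625)
[-0.0061939   0.00217256  0.01353157  0.05107483]
```

View pics/topc.png

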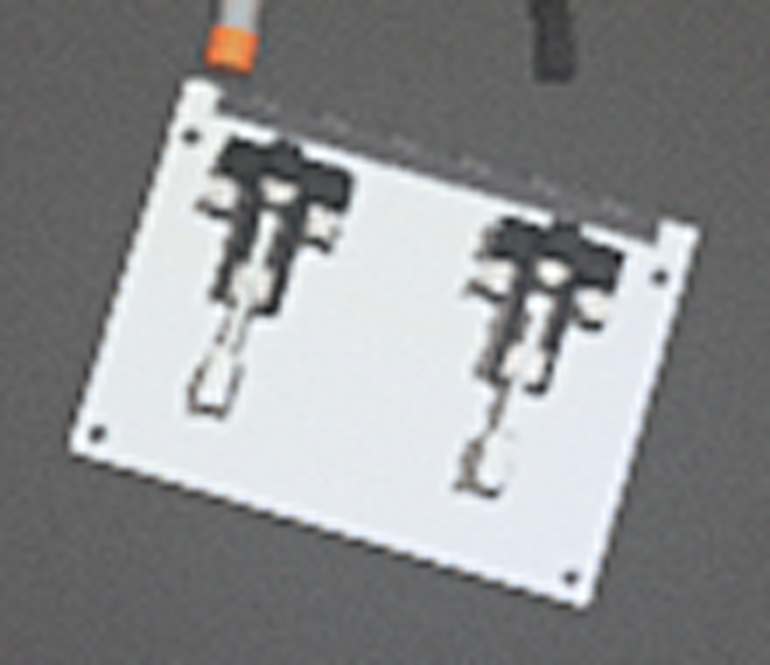

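View pics/sidec.png

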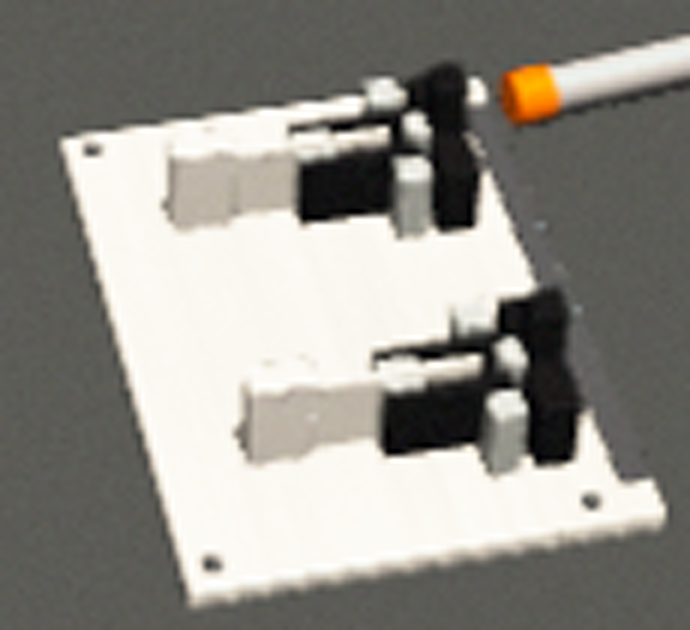

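Run:
```python
from h import *
c=np.load("pics/top0.npz"); s=np.load("pics/side0.npz")
crop(c,340,160,415,250,"trayc",6); 
f=c["frame"].astype(int)
g=cv2.GaussianBlur(c["frame"],(3,3),0).astype(int).mean(2)
print(g[205,335:415:3].astype(int),g[160:250:3,376].astype(int))
# tray interior (floor shade) via threshold
m=np.zeros(g.shape,np.uint8); m[160:250,338:415]=(g[160:250,338:415]>88)
n,l,st,_=cv2.connectedComponentsWithStats(m); k=l[206,376]; print(st[k])
hull=cv2.convexHull(np.argwhere(l==k)[:,::-1].astype(np.int32)).reshape(-1,2).astype(float)
for z in (.004,.028): print(z,cv2.minAreaRect((onplane(c,hull,z)[:,:2]*1000).astype(np.float32)))
# block pose predictions checks
ce=np.array([.5399,-.0007]); a=np.deg2rad(-16.8); R=np.array([[np.cos(a),-np.sin(a)],[np.sin(a),np.cos(a)]])
for nm,im in (("top",c),("side",s)):
    v=im["frame"][:,:,::-1].copy(); X=[]
    for sy in (60,-60):
        for x,z in ((34,.042),(50,.066),(-44,.05)):
            for yy in ((-22,22) if x==34 else (0,)):
                X.append([*(ce+R@[x/1e3,(sy+yy)/1e3]),z])
    for sx in(-85,85):
        for sy in(-115,115): X.append([*(ce+R@[sx/1e3,sy/1e3]),.01])
    p=proj(im,X)
    x0,y0,x1,y1=(220,140,330,235) if nm=="top" else (255,175,370,280)
    v=cv2.resize(v[y0:y1,x0:x1],None,fx=6,fy=6,interpolation=cv2.INTER_CUBIC)
    for q in p: cv2.drawMarker(v,tuple(((q-[x0,y0]+.5)*6).astype(int).tolist()),(0,0,255),0,14,1)
    cv2.imwrite(f"pics/{nm}chk.png",v)
```

```text
[ 98  98  98  97  93  67 167 166 166 166 166 166 165 166 164 165 164 164
 165 165 163  71 111  95  95  95  94] [ 95  95  95  96 121 122 160 161 161 162 163 163 163 164 164 164 164 167
 169 166 169 168 168 169 169 169 136  98  95  95]
[ 338  160   77   90 6499]
0.004 ((494.5780029296875, -309.4482727050781), (236.3839874267578, 275.62957763671875), 89.04173278808594)
0.028 ((491.4206848144531, -303.5578308105469), (231.97085571289062, 270.48382568359375), 89.04173278808594)
```

View pics/topchk.png

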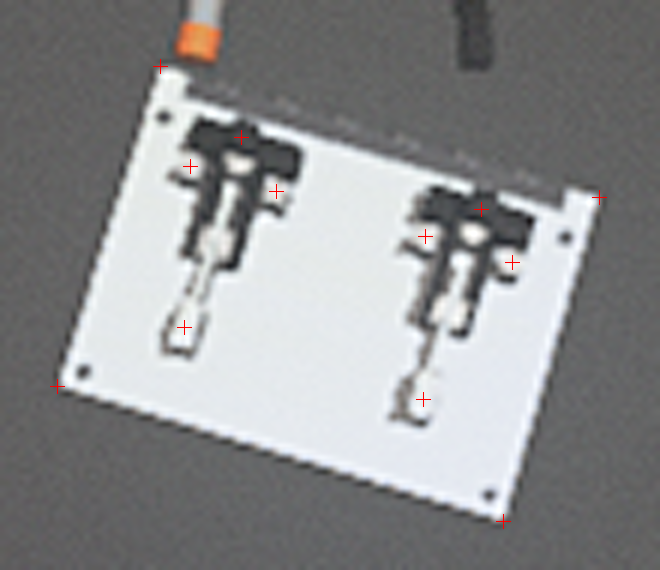

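View pics/sidechk.png

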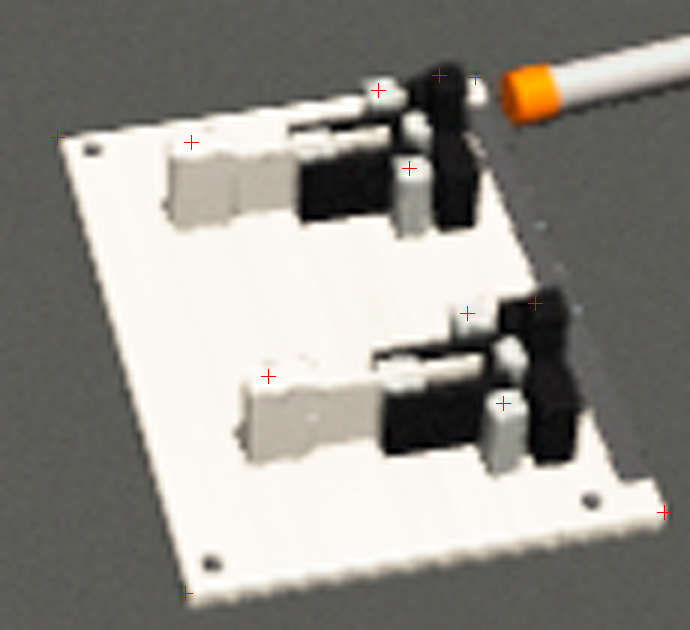

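View pics/trayc.png

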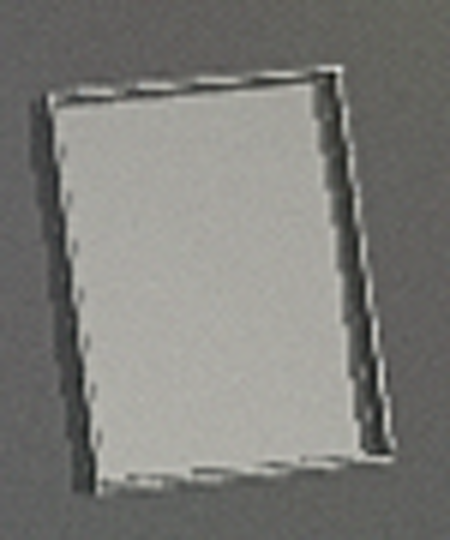

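```bash
cat >> h.py <<'E'
from scipy.spatial.transform import Rotation as Ro
CE=np.array([.5399,-.0007]); YAW=-16.8
def b2w(x,y): # block mm -> world m
    a=np.deg2rad(YAW); return CE+np.array([[np.cos(a),-np.sin(a)],[np.sin(a),np.cos(a)]])@[x/1e3,y/1e3]
def w2b(p):
    a=np.deg2rad(YAW); return np.array([[np.cos(a),np.sin(a)],[-np.sin(a),np.cos(a)]])@(np.array(p)[:2]-CE)*1e3
def rel(xy,z,yaw): # goal TCP; yaw=world direction (deg) of tool x, tool z down
    from workcell import readout
    s=readout.get_state(); q=s["orientation"]; R0=Ro.from_quat([*q[1:],q[0]])
    Rg=Ro.from_euler('z',yaw,degrees=True)*Ro.from_euler('x',180,degrees=True)
    sl=R0.inv().apply(np.r_[xy,z]-s["tcp_pos"]); tu=(R0.inv()*Rg).as_rotvec(degrees=True)
    print("slide mm",np.round(sl*1e3,1),"turn",np.round(tu,2),"| tcp",np.round(s["tcp_pos"],4),"blk",np.round(w2b(s["tcp_pos"]),1),"t",s["clock"])
E
python3 - <<'E'
from h import *
c=np.load("pics/top0.npz")
uv=np.array([[50,97],[340,68],[393,458],[97,490]])/6+[340,160]-.5
P=onplane(c,uv,.028)[:,:2]; print(P, P.mean(0)); d=P-np.roll(P,-1,0); print(np.linalg.norm(d,axis=1),np.degrees(np.arctan2(d[:,1],d[:,0])))
for sy in (60,-60): print(sy,b2w(-44,sy),b2w(50,sy))
rel(b2w(-44,-60),.15,180+YAW)
E
```

```text
[[ 0.57489382 -0.21822316]
 [ 0.5907442  -0.36514984]
 [ 0.39597747 -0.38507732]
 [ 0.38079064 -0.237537  ]] [ 0.48560153 -0.30149683]
[0.14777918 0.19578351 0.14831988 0.19506171] [  96.15722719    5.8418669   -84.12304732 -174.31760531]
60 [0.51511985 0.06945657] [0.60510788 0.04228758]
-60 [ 0.48043603 -0.04542177] [ 0.57042407 -0.07259076]
slide mm [-459.3 -426.1   49.9] turn [-0.08 -0.02 -6.51] | tcp [0.2273 0.5277 0.1994] blk [-452.   415.5] t 0.15
```

```bash
python3 -m handwheel '{"slide":[[-0.24,-0.22,0.0],[-0.24,-0.22,0.0],[-0.24,-0.22,0.0],[-0.24,-0.22,0.0],[-0.24,-0.22,0.0],[-0.24,-0.22,0.0],[-0.24,-0.22,0.0],[-0.24,-0.22,0.0],[-0.36,-0.33,0.02],[-0.36,-0.33,0.02],[-0.36,-0.33,0.02],[-0.36,-0.33,0.02]],"turn":[[0,0,-6.5],[0,0,-6.5],[0,0,-6.5],[0,0,-6.5],[0,0,-6.5],[0,0,-6.5],[0,0,-6.5],[0,0,-6.5],[0,0,-6.5],[0,0,-6.5],[0,0,-6.5],[0,0,-6.5]],"fingers":[1,1,1,1,1,1,1,1,1,1,1,1]}'; python3 -c "
from h import *
rel(b2w(-44,-60),.15,180+YAW)"
```

```text
clock: 1.15
tcp_pos: [0.4277, 0.08, 0.1796]
orientation: [-0.0, 0.146, 0.989, -0.001]
wrist_force: [1.1, 1.0, 0.3]
finger_gap: 0.0856
slide mm [ -86.8 -104.8   29.7] turn [-0.08 -0.   -0.03] | tcp [0.4277 0.08   0.1796] blk [-130.8   44.8] t 1.15
```

```bash
python3 -m handwheel '{"slide":[[-0.02,-0.035,0.01],[-0.04,-0.07,0.02],[-0.07,-0.105,0.03],[-0.07,-0.105,0.03],[-0.07,-0.105,0.03],[-0.07,-0.105,0.03]],"turn":[[0,0,0],[0,0,0],[0,0,0],[0,0,0],[0,0,0],[0,0,0]],"fingers":[1,1,1,1,1,1]}'
python3 - <<'E'
from h import *
from workcell import optics
rel(b2w(-44,-60),.15,180+YAW)
for n in("wrist","top"):
    c=optics.read_camera(n); cv2.imwrite(f"pics/{n}1.png",c["frame"][:,:,::-1]); np.savez(f"pics/{n}1.npz",**c)
E
```

```text
clock: 1.65
tcp_pos: [0.4636, -0.0407, 0.1493]
orientation: [-0.001, 0.147, 0.989, -0.0]
wrist_force: [0.0, 0.1, -0.1]
finger_gap: 0.0856
slide mm [-17.5   0.4  -0.7] turn [-0.05 -0.1  -0.11] | tcp [ 0.4636 -0.0407  0.1493] blk [-61.5 -60.4] t 1.65
```

View pics/wrist1.png

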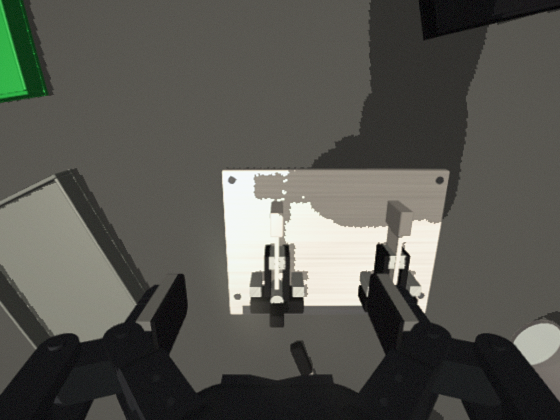

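Run:
```python
from h import *
c=np.load("pics/wrist1.npz"); c={k:c[k] for k in c}
v=c["frame"][:,:,::-1].copy()[165:345,215:455]
v=cv2.resize(v,None,fx=3.3,fy=3.3,interpolation=cv2.INTER_CUBIC)
X=[]
for sy in(60,-60):
    for dx in(-12,12):
        for dy in(-6,6): X.append([*b2w(-44+dx,sy+dy),.05])
    for dx in(-7,7):
        for dy in(-7,7): X.append([*b2w(50+dx,sy+dy),.066])
    for dy in(-22,22): X.append([*b2w(34,sy+dy),.042])
for sx in(-85,85):
    for sy in(-115,115): X.append([*b2w(sx,sy),.01])
for q in proj(c,X): cv2.drawMarker(v,tuple(((q-[215,165]+.5)*3.3).astype(int).tolist()),(0,0,255),0,10,1)
cv2.imwrite("pics/w1c.png",v)
```

```text
(no output)
```

View pics/w1c.png

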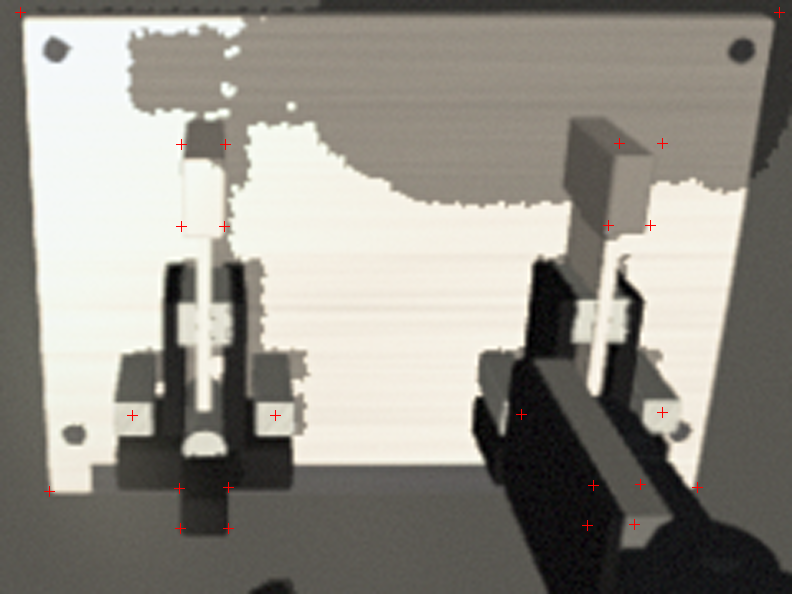

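Wrist view check: my block pose overlays the plate corners and post tops to within 1–2 px. Both card bars sit about 3 mm further to +x than I assumed, so x is about -41 in the block frame.

```bash
python3 -m handwheel '{"slide":[[-0.01,0,0.02],[-0.02,0,0.04],[-0.025,0,0.07],[-0.0205,0.0004,0.09],[-0.0205,0.0004,0.09],[-0.0205,0.0004,0.09],[-0.0205,0.0004,0.09],[-0.0205,0.0004,0.09],[-0.0205,0.0004,0.09]],"turn":[[0,0,0],[0,0,0],[0,0,0],[0,0,0],[0,0,0],[0,0,0],[0,0,0],[0,0,0],[0,0,0]],"fingers":[0.4,0.4,0.4,0.4,0.4,0.4,0.4,0.4,0.4]}' 40
python3 - <<'E'
from h import *
from workcell import optics,env
print(env.tcp_to_tips)
rel(b2w(-41,-60),.026,180+YAW)
for n in("wrist","side"):
    c=optics.read_camera(n); cv2.imwrite(f"pics/{n}2.png",c["frame"][:,:,::-1])
crop(optics.read_camera("side"),235,120,390,280,"s2c",4)
E
```

```text
clock: 2.5
tcp_pos: [0.4848, -0.0452, 0.0616]
orientation: [0.001, 0.145, 0.989, -0.001]
wrist_force: [0.5, -0.1, -0.8]
finger_gap: 0.0345
0.008
slide mm [ 1.2 -1.4 35.6] turn [-0.05  0.15  0.08] | tcp [ 0.4848 -0.0452  0.0616] blk [-39.9 -58.6] t 2.5
```

View pics/wrist2.png

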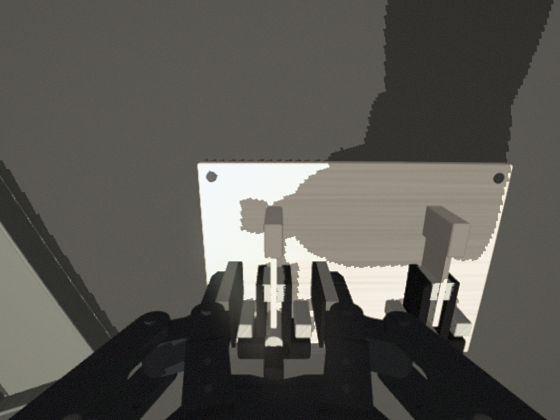

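View pics/s2c.png

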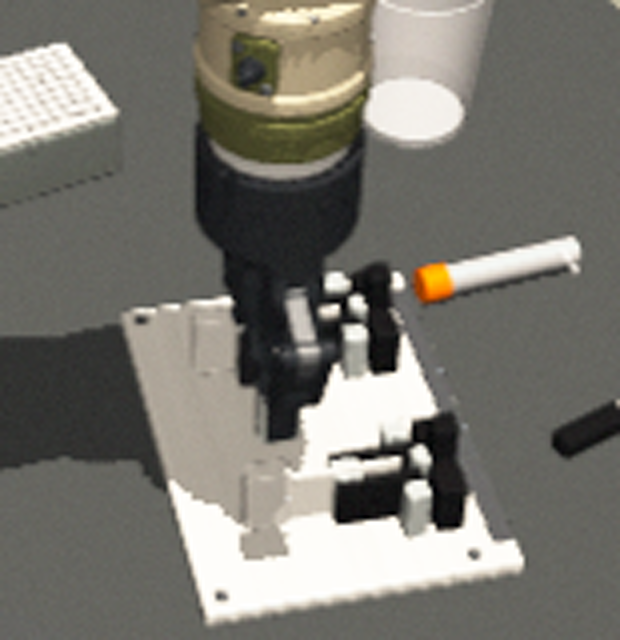

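```bash
python3 -m handwheel '{"slide":[[0.001,-0.0007,0.012],[0.001,-0.0007,0.024],[0.001,-0.0007,0.035],[0.001,-0.0007,0.035],[0.001,-0.0007,0.035],[0.001,-0.0007,0.035]],"turn":[[0,0,0],[0,0,0],[0,0,0],[0,0,0],[0,0,0],[0,0,0]],"fingers":[0.4,0.4,0.4,0.4,0.4,0.4]}' 40
python3 - <<'E'
from h import *
from workcell import optics,env
rel(b2w(-41,-60),.026,180+YAW)
for n in("wrist","side"):
    c=optics.read_camera(n); cv2.imwrite(f"pics/{n}3.png",c["frame"][:,:,::-1])
crop(optics.read_camera("side"),255,175,370,280,"s3c",6)
E
```

```text
clock: 3.15
tcp_pos: [0.4833, -0.0459, 0.0264]
orientation: [0.001, 0.146, 0.989, -0.001]
wrist_force: [0.3, -0.6, 0.5]
finger_gap: 0.0342
slide mm [-0.1 -0.3  0.4] turn [-0.05  0.1   0.04] | tcp [ 0.4833 -0.0459  0.0264] blk [-41.1 -59.7] t 3.15
```

View pics/wrist3.png

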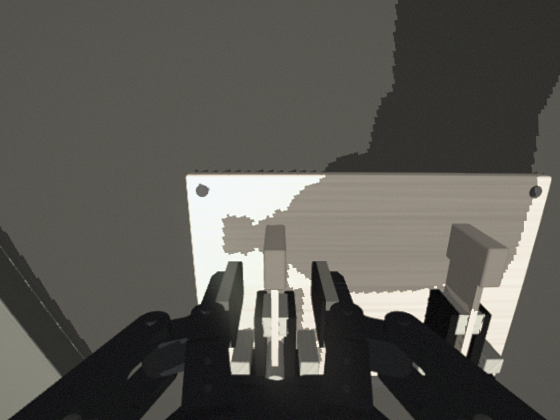

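View pics/s3c.png

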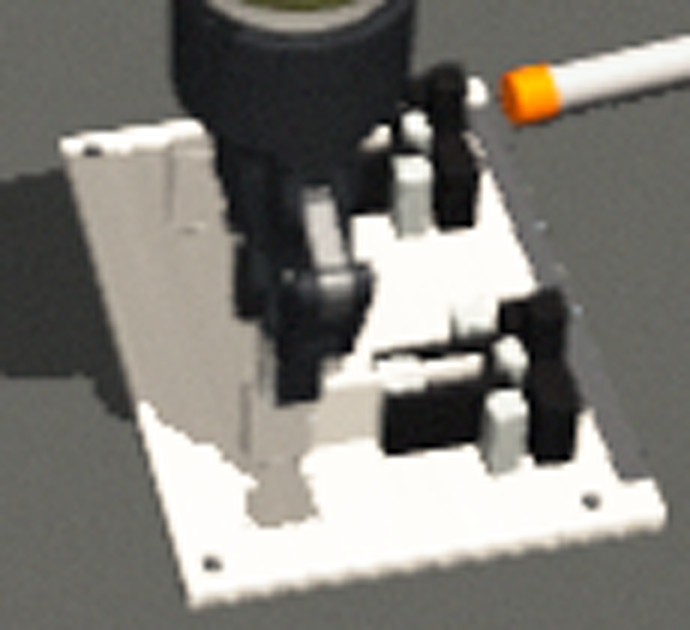

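Run:
```python
from h import *
from workcell import optics,readout
c=optics.read_camera("wrist"); s=readout.get_state(); q=s["orientation"]; R0=Ro.from_quat([*q[1:],q[0]])
print("cam in tool",R0.inv().apply(-c["R"].T@c["t"]-s["tcp_pos"]))
X=[s["tcp_pos"]+R0.apply(p) for p in ([.011,-.017,.008],[.011,.017,.008],[-.011,.017,.008],[.011,.017,-.011],[-.011,.017,-.011])]
B=[[*b2w(-41+dx,-60+dy),.05] for dx in(-12,12) for dy in (-6,6)]
v=c["frame"][:,:,::-1].copy()[190:400,180:380]
v=cv2.resize(v,None,fx=2.8,fy=2.8,interpolation=cv2.INTER_CUBIC)
for i,q in enumerate(proj(c,X+B)): cv2.drawMarker(v,tuple(((q-[180,190]+.5)*2.8).astype(int).tolist()),(0,0,255) if i<5 else (0,255,0),0,10,1)
cv2.imwrite("pics/w3c.png",v)
```

```text
cam in tool [ 0.08138664  0.0013654  -0.17367328]
```

View pics/w3c.png

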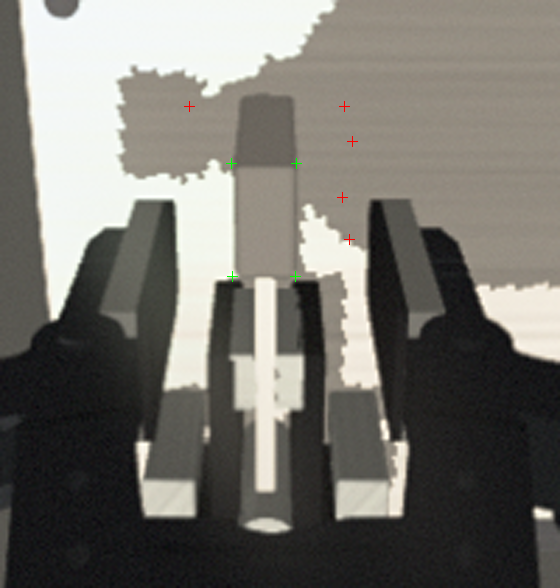

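Run:
```python
from h import *
from workcell import optics,readout
c=optics.read_camera("wrist"); s=readout.get_state(); q=s["orientation"]; R0=Ro.from_quat([*q[1:],q[0]])
P=cloud(c); 
T=R0.inv().apply((P-s["tcp_pos"]).reshape(-1,3)).reshape(P.shape)*1e3
for (u,v) in [(150,205),(170,205),(130,270),(150,270),(120,315),(165,300),(265,200),(265,260),(265,120),(385,205),(390,260),(425,320)]:
    x=int(u/2.8+180);y=int(v/2.8+190); print((u,v),c["depth"][y,x],np.round(T[y,x],1), "blk",np.round(w2b(P[y,x]),1),P[y,x,2].round(4))
```

```text
(150, 205) 0.15013124 [ 11.2 -19.4 -38.9] blk [-52.3 -79. ] 0.0652
(170, 205) 0.15085638 [ 10.9 -16.2 -38.2] blk [-52.  -75.8] 0.0646
(130, 270) 0.13128082 [ 11.  -19.8 -58.8] blk [-52.1 -79.3] 0.0852
(150, 270) 0.13085563 [ 11.2 -16.8 -59.2] blk [-52.4 -76.4] 0.0856
(120, 315) 0.12181491 [ 10.2 -19.8 -69.1] blk [-51.4 -79.3] 0.0954
(165, 300) 0.14140965 [  0.9 -16.  -51.5] blk [-42.  -75.6] 0.0779
(265, 200) 0.16862504 [  3.6  -0.3 -21.9] blk [-44.7 -59.8] 0.0483
(265, 260) 0.1700068 [ -7.7  -0.3 -24.2] blk [-33.4 -59.9] 0.0506
(265, 120) 0.18856747 [10.7 -0.4  1.5] blk [-51.7 -60.1] 0.0248
(385, 205) 0.15141149 [ 10.6  20.4 -37.7] blk [-51.7 -39.2] 0.064
(390, 260) 0.13401519 [ 11.1  19.  -55.9] blk [-52.3 -40.5] 0.0822
(425, 320) 0.12169245 [  9.5  22.1 -69.4] blk [-50.7 -37.5] 0.0957
```

Run:
```python
from h import *
from workcell import optics,readout
c=optics.read_camera("side"); s=readout.get_state(); q=s["orientation"]; R0=Ro.from_quat([*q[1:],q[0]])
P=cloud(c)
for (u,v) in [(285,395),(300,395),(315,390),(300,340),(320,220),(270,430),(300,440),(100,350)]:
    x=int(u/6+255);y=int(v/6+175); print((u,v),c["depth"][y,x].round(3),"tool",np.round(R0.inv().apply(P[y,x]-s["tcp_pos"])*1e3,1),"blk",np.round(w2b(P[y,x]),1),P[y,x,2].round(4))
X=[s["tcp_pos"]+R0.apply(p) for p in ([.011,-.017,.008],[-.011,-.017,.008],[-.011,-.025,.008])]
print((proj(c,X)-[255,175])*6)
print(s)
```

```text
(285, 395) 1.0 tool [  5.3 -30.6 -48.7] blk [-46.6 -90.2] 0.075
(300, 395) 1.004 tool [ -1.3 -29.2 -45.6] blk [-39.9 -88.7] 0.0719
(315, 390) 1.005 tool [ -5.2 -29.9 -45.4] blk [-36.  -89.4] 0.0717
(300, 340) 0.947 tool [  7.2 -54.3 -99.9] blk [ -48.5 -113.8] 0.1262
(320, 220) 0.93 tool [  -0.4  -41.2 -138.5] blk [ -41.  -100.7] 0.1648
(270, 430) 1.05 tool [ 2.  -5.9 -2.6] blk [-43.1 -65.5] 0.0289
(300, 440) 1.06 tool [-9.4 -4.9  7.6] blk [-31.7 -64.5] 0.0187
(100, 350) 1.112 tool [49.  67.3 24.1] blk [-90.1   7.6] 0.002
[[251.35414363 473.84711838]
 [312.86748085 463.67696678]
 [318.61683927 480.86695513]]
{'clock': 3.45, 'joint_pos': array([-0.25952863,  0.26917928, -0.47021912,  0.82939605, -0.00093016,
        0.03286803]), 'qvel': array([ 0.00031556,  0.00236352, -0.00398077, -0.00156297, -0.0013548 ,
        0.00017013]), 'tau': array([-1.04490446e-02, -4.05146456e+01,  2.48559129e+01, -1.72536640e-02,
       -3.79817036e-03,  8.42124024e-06]), 'tcp_pos': array([ 0.48328326, -0.04586685,  0.02627211]), 'orientation': array([ 9.41925277e-04,  1.45678454e-01,  9.89331375e-01, -5.75289485e-04]), 'wrist_force': array([ 0.1407518 , -0.51293825,  0.02417644]), 'ft_torque': array([ 0.02502423,  0.02468058, -0.02103082]), 'finger_gap': 0.03424059798735342}
```

Run:
```python
from h import *
c=np.load("pics/wrist1.npz"); P=cloud(c)
R0=Ro.from_euler('z',163.2,degrees=True)*Ro.from_euler('x',180,degrees=True); tcp=[.4636,-.0407,.1493]
d=c["depth"]; v=np.r_[[(175,277),(183,277),(178,290),(160,320),(375,277),(380,285)]]
for x,y in v: print(x,y,d[y,x],np.round(R0.inv().apply(P[y,x]-tcp)*1e3,1))
```

```text
175 277 0.1380173 [ 11.1 -43.1 -51.7]
183 277 0.1451643 [  7.5 -41.7 -45.4]
178 290 0.13676867 [  6.4 -41.4 -54.6]
160 320 0.11469697 [  8.  -41.2 -77.3]
375 277 0.13908152 [ 10.3  44.4 -50.6]
380 285 0.13241985 [ 10.5  44.5 -57.6]
```

The wrist and side cameras both put the fingertips about 40 mm higher than the reported TCP implies. The block itself fits well in both views. Closing the fingers here settles it safely: if the cameras are right they meet nothing.

```bash
python3 -m handwheel '{"slide":[[0,0,0],[0,0,0],[0,0,0],[0,0,0],[0,0,0],[0,0,0]],"turn":[[0,0,0],[0,0,0],[0,0,0],[0,0,0],[0,0,0],[0,0,0]],"fingers":[0.2,0.2,0.2,0.05,0.05,0.05]}' 20;  python3 - <<'E'
from h import *
from workcell import optics,readout
rel(b2w(-41,-60),.026,180+YAW)
c=optics.read_camera("wrist"); s=readout.get_state(); q=s["orientation"]; R0=Ro.from_quat([*q[1:],q[0]])
np.savez("pics/wrist4.npz",**c); crop(c,180,190,380,400,"w4c",2.8)
E
```

```text
clock: 3.95
tcp_pos: [0.4832, -0.0458, 0.0262]
orientation: [0.001, 0.146, 0.989, -0.001]
wrist_force: [-0.3, 0.2, -0.5]
finger_gap: 0.0043
slide mm [-0.2 -0.4  0.2] turn [-0.05  0.11  0.05] | tcp [ 0.4832 -0.0458  0.0262] blk [-41.2 -59.6] t 3.95
```

View pics/w4c.png

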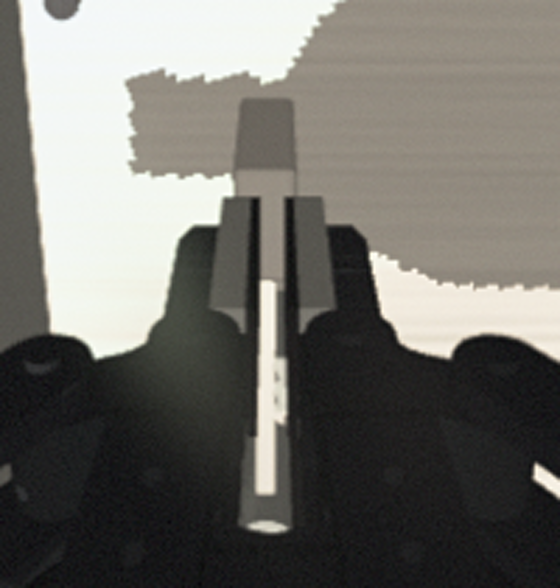

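The fingers closed to a 4 mm gap above the bar, so the cameras are right and the reported TCP reads too low along the tool axis. I'll measure the tip height from the picture.

Run:
```python
from h import *
c=np.load("pics/wrist4.npz"); P=cloud(c)
m=np.zeros(P.shape[:2],bool)
for u0,u1,v0,v1 in ((226,246,198,215),(290,320,198,215)):
    Q=P[int(v0/2.8+190)+1:int(v1/2.8+190)+1,int(u0/2.8+180)+1:int(u1/2.8+180)].reshape(-1,3); 
    print(np.round(np.percentile(Q[:,2],[0,5,10,25,50]),4), [np.round(w2b(q),0) for q in Q[::9]])
```

```text
[0.0615 0.0619 0.0626 0.0637 0.065 ] [array([-52., -66.]), array([-53., -64.]), array([-52., -66.]), array([-52., -64.])]
[0.0615 0.0625 0.0627 0.0635 0.0648] [array([-53., -55.]), array([-53., -51.]), array([-52., -51.]), array([-52., -52.]), array([-52., -52.]), array([-52., -53.]), array([-52., -53.])]
```

```bash
python3 -m handwheel '{"slide":[[0,0,0],[0,0,0],[0,0,0],[0,0,0],[0,0,0.01],[0,0,0.02],[0,0,0.03],[0,0,0.03],[0,0,0.03]],"turn":[[0,0,0],[0,0,0],[0,0,0],[0,0,0],[0,0,0],[0,0,0],[0,0,0],[0,0,0],[0,0,0]],"fingers":[0.4,0.4,0.4,0.4,0.4,0.4,0.4,0.4,0.4]}' 40 && python3 -m handwheel '{"slide":[[0,0,0.005],[0,0,0.01],[0,0,0.013],[0,0,0.013]],"turn":[[0,0,0],[0,0,0],[0,0,0],[0,0,0]],"fingers":[0.4,0.4,0.4,0.4]}' 40
python3 - <<'E'
from h import *
from workcell import optics
rel(b2w(-41,-60),-.017,180+YAW)
c=optics.read_camera("wrist"); crop(c,180,190,380,400,"w5c",2.8)
crop(optics.read_camera("side"),255,175,370,280,"s5c",6)
E
```

```text
clock: 4.75
tcp_pos: [0.4819, -0.0456, -0.0051]
orientation: [-0.001, 0.146, 0.989, -0.0]
wrist_force: [0.4, 0.1, 0.4]
finger_gap: 0.0344
clock: 5.08
tcp_pos: [0.4814, -0.0454, -0.0188]
orientation: [-0.001, 0.146, 0.989, -0.0]
wrist_force: [-0.7, 0.4, -0.3]
finger_gap: 0.0342
slide mm [-2.1 -0.3 -1.8] turn [-0.06 -0.12  0.04] | tcp [ 0.4814 -0.0454 -0.0188] blk [-43.1 -59.7] t 5.0833
```

View pics/w5c.png

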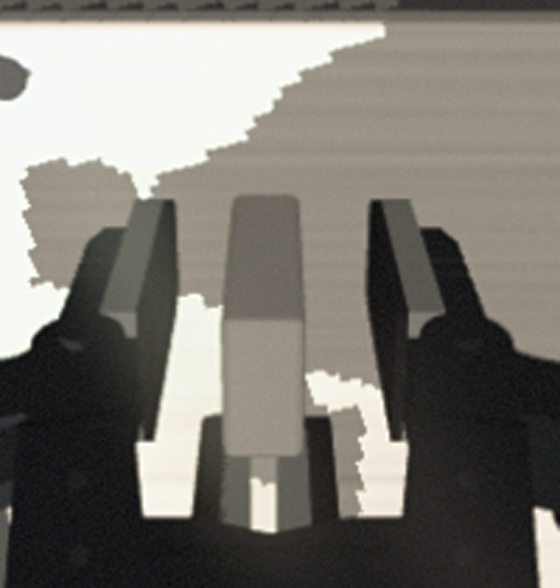

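View pics/s5c.png

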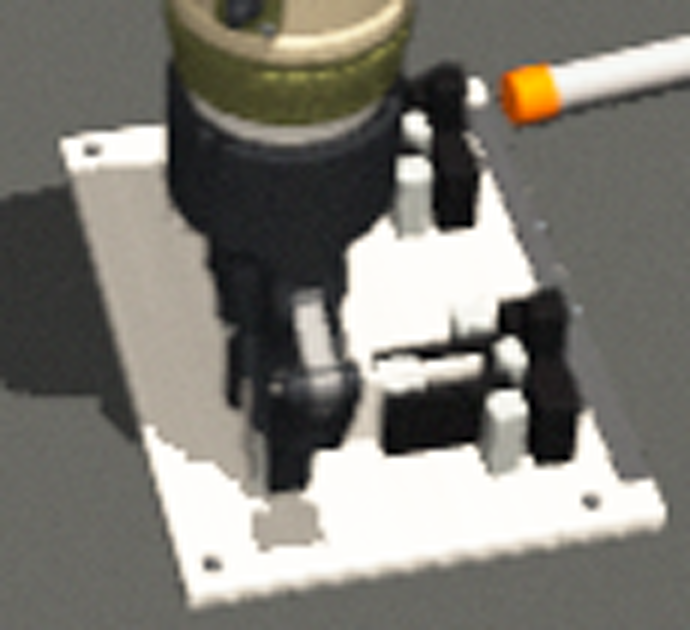

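```bash
python3 -m handwheel '{"slide":[[-0.002,-0.0008,-0.001],[-0.002,-0.0008,-0.001],[-0.002,-0.0008,-0.001],[-0.002,-0.0008,-0.001],[-0.002,-0.0008,-0.001],[-0.002,-0.0008,-0.001],[-0.002,-0.0008,-0.001],[-0.002,-0.0008,-0.001]],"turn":[[0,0,0],[0,0,0],[0,0,0],[0,0,0],[0,0,0],[0,0,0],[0,0,0],[0,0,0]],"fingers":[0.4,0.4,0.25,0.2,0.1,0.1,0.1,0.1]}' 40
python3 - <<'E'
from h import *
from workcell import optics
rel(b2w(-41,-60),-.018,180+YAW)
c=optics.read_camera("wrist"); crop(c,180,190,380,400,"w6c",2.8)
E
```

```text
clock: 5.85
tcp_pos: [0.4837, -0.047, -0.017]
orientation: [-0.001, 0.146, 0.989, -0.0]
wrist_force: [-0.7, -0.3, 3.2]
finger_gap: 0.0115
slide mm [0.6 0.6 1. ] turn [-0.06 -0.05  0.04] | tcp [ 0.4837 -0.047  -0.017 ] blk [-40.4 -60.6] t 5.85
```

View pics/w6c.png

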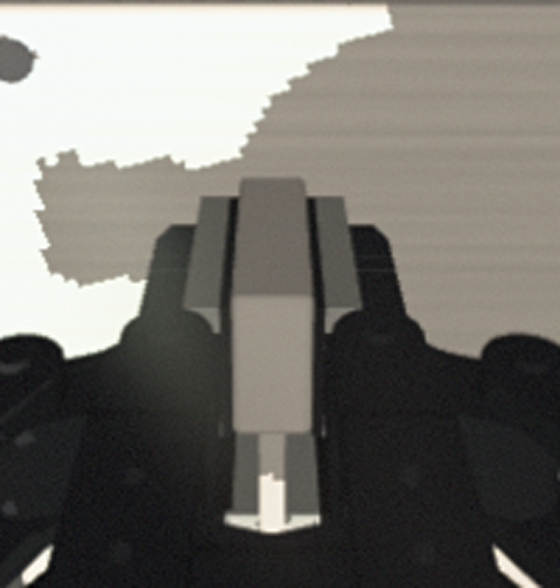

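Card gripped: gap 11.5 mm, with the bar between both pads. Next I'll ease the downward press and pull in small steps along tool +x, which is block -x.

```bash
python3 -m handwheel '{"slide":[[0,0,-0.0007],[0.001,0,-0.0007],[0.001,0,-0.0007]],"turn":[[0,0,0],[0,0,0],[0,0,0]],"fingers":[0.1,0.1,0.1]}' && python3 -m handwheel '{"slide":[[0.0005,0,0],[0.001,0,0]],"turn":[[0,0,0],[0,0,0]],"fingers":[0.1,0.1]}' && python3 -c "
from h import *
from workcell import readout
rel(b2w(-41,-60),-.018,180+YAW); f=readout.get_state()['wrist_force']; a=np.deg2rad(YAW); print('fx,fy blk',f[0]*np.cos(a)+f[1]*np.sin(a),-f[0]*np.sin(a)+f[1]*np.cos(a))"
```

```text
clock: 6.15
tcp_pos: [0.4821, -0.0464, -0.0166]
orientation: [-0.001, 0.146, 0.989, -0.0]
wrist_force: [-0.6, -0.2, -1.4]
finger_gap: 0.0115
clock: 6.32
tcp_pos: [0.4811, -0.0461, -0.0168]
orientation: [-0.001, 0.146, 0.989, -0.0]
wrist_force: [0.8, -0.8, -0.7]
finger_gap: 0.0116
slide mm [-2.2  0.4  1.2] turn [-0.05 -0.12  0.05] | tcp [ 0.4811 -0.0461 -0.0168] blk [-43.2 -60.4] t 6.3167
fx,fy blk 1.0256149851349585 -0.529327576620789
```

```bash
cat > f.py <<'E'
from h import *
from workcell import readout
s=readout.get_state(); f=s['wrist_force']; a=np.deg2rad(YAW); fx=f[0]*np.cos(a)+f[1]*np.sin(a); print('   blk',np.round(w2b(s['tcp_pos']),2),'z',s['tcp_pos'][2].round(4),'pull %.1f'%fx,'fy %.1f'%(-f[0]*np.sin(a)+f[1]*np.cos(a)),'fz %.1f'%f[2],'gap',s['finger_gap'].round(4))
import sys; sys.exit(fx>5)
E
python3 -m handwheel '{"slide":[[0.0005,0,0],[0.0005,0,0]],"turn":[[0,0,0],[0,0,0]],"fingers":[0.1,0.1]}' >/dev/null && python3 f.py && python3 -m handwheel '{"slide":[[0.0005,0,0],[0.0005,0,0]],"turn":[[0,0,0],[0,0,0]],"fingers":[0.1,0.1]}'>/dev/null && python3 f.py && python3 -m handwheel '{"slide":[[0.0005,0,0],[0.0005,0,0]],"turn":[[0,0,0],[0,0,0]],"fingers":[0.1,0.1]}'>/dev/null && python3 f.py && python3 -m handwheel '{"slide":[[0.0005,0,0],[0.0005,0,0]],"turn":[[0,0,0],[0,0,0]],"fingers":[0.1,0.1]}'>/dev/null && python3 f.py
```

```text
Traceback (most recent call last):
  File "f.py", line 3, in <module>
    s=readout.get_state(); f=s['wrist_force']; a=np.deg2rad(YAW); fx=f[0]*np.cos(a)+f[1]*np.sin(a); print('   blk',np.round(w2b(s['tcp_pos']),2),'z',s['tcp_pos'][2].round(4),'pull %.1f'%fx,'fy %.1f'%(-f[0]*np.sin(a)+f[1]*np.cos(a)),'fz %.1f'%f[2],'gap',s['finger_gap'].round(4))
                                                                                                                                                                                                                                                             ^^^^^^^^^^^^^^^^^^^^^
AttributeError: 'float' object has no attribute 'round'
```

```bash
sed -i "s/s\['finger_gap'\].round(4)/round(s['finger_gap'],4)/" f.py; python3 f.py &&
python3 -m handwheel '{"slide":[[0.0005,0,0],[0.0005,0,0]],"turn":[[0,0,0],[0,0,0]],"fingers":[0.1,0.1]}'>/dev/null && python3 f.py && python3 -m handwheel '{"slide":[[0.0005,0,0],[0.0005,0,0]],"turn":[[0,0,0],[0,0,0]],"fingers":[0.1,0.1]}'>/dev/null && python3 f.py && python3 -m handwheel '{"slide":[[0.0005,0,0],[0.0005,0,0]],"turn":[[0,0,0],[0,0,0]],"fingers":[0.1,0.1]}'>/dev/null && python3 f.py && python3 -m handwheel '{"slide":[[0.0005,0,0],[0.0005,0,0]],"turn":[[0,0,0],[0,0,0]],"fingers":[0.1,0.1]}'>/dev/null && python3 f.py
```

```text
blk [-43.75 -60.42] z -0.0168 pull 0.6 fy 0.9 fz -0.4 gap 0.0114False
```

```bash
sed -i "s/sys.exit(fx>5)/sys.exit(int(fx>5))/" f.py; 
python3 -m handwheel '{"slide":[[0.0005,0,0],[0.0005,0,0]],"turn":[[0,0,0],[0,0,0]],"fingers":[0.1,0.1]}'>/dev/null && python3 f.py && python3 -m handwheel '{"slide":[[0.0005,0,0],[0.0005,0,0]],"turn":[[0,0,0],[0,0,0]],"fingers":[0.1,0.1]}'>/dev/null && python3 f.py && python3 -m handwheel '{"slide":[[0.0005,0,0],[0.0005,0,0]],"turn":[[0,0,0],[0,0,0]],"fingers":[0.1,0.1]}'>/dev/null && python3 f.py && python3 -m handwheel '{"slide":[[0.0005,0,0],[0.0005,0,0]],"turn":[[0,0,0],[0,0,0]],"fingers":[0.1,0.1]}'>/dev/null && python3 f.py && python3 -m handwheel '{"slide":[[0.0005,0,0],[0.0005,0,0]],"turn":[[0,0,0],[0,0,0]],"fingers":[0.1,0.1]}'>/dev/null && python3 f.py && python3 -m handwheel '{"slide":[[0.0005,0,0],[0.0005,0,0]],"turn":[[0,0,0],[0,0,0]],"fingers":[0.1,0.1]}'>/dev/null && python3 f.py
```

```text
blk [-44.32 -60.42] z -0.0168 pull 0.0 fy -0.4 fz -0.6 gap 0.0115
   blk [-44.93 -60.41] z -0.0168 pull -0.1 fy -0.2 fz -1.2 gap 0.0115
   blk [-45.04 -60.38] z -0.0167 pull 0.9 fy 0.1 fz -2.2 gap 0.0113
   blk [-44.99 -60.33] z -0.0166 pull 1.7 fy 0.8 fz -2.7 gap 0.0112
   blk [-44.96 -60.33] z -0.0166 pull 3.1 fy 0.7 fz -3.9 gap 0.0116
   blk [-44.94 -60.34] z -0.0164 pull 3.9 fy 0.5 fz -4.1 gap 0.0117
```

```bash
python3 -m handwheel '{"slide":[[0.0005,0,0.0004],[0.0005,0,0.0004]],"turn":[[0,0,0],[0,0,0]],"fingers":[0.1,0.1]}'>/dev/null && python3 f.py && python3 -m handwheel '{"slide":[[0.0005,0,0.0004],[0.0005,0,0.0004]],"turn":[[0,0,0],[0,0,0]],"fingers":[0.1,0.1]}'>/dev/null && python3 f.py && python3 -m handwheel '{"slide":[[0.0005,0,0.0003],[0.0005,0,0.0003]],"turn":[[0,0,0],[0,0,0]],"fingers":[0.1,0.1]}'>/dev/null && python3 f.py && python3 -m handwheel '{"slide":[[0.0005,0,0.0002],[0.0005,0,0.0002]],"turn":[[0,0,0],[0,0,0]],"fingers":[0.1,0.1]}'>/dev/null && python3 f.py
```

```text
blk [-44.91 -60.33] z -0.0166 pull 3.9 fy -0.1 fz -1.3 gap 0.0113
   blk [-44.86 -60.34] z -0.0167 pull 4.2 fy 0.5 fz -1.1 gap 0.0112
   blk [-44.8  -60.34] z -0.0168 pull 4.4 fy -0.3 fz -0.6 gap 0.0116
   blk [-44.78 -60.34] z -0.0169 pull 5.3 fy 0.5 fz -0.4 gap 0.0112
```

```bash
sed -i 's/fx>5/fx>7.2/' f.py
python3 -m handwheel '{"slide":[[0.0007,0,0],[0.0007,0,0]],"turn":[[0,0,0],[0,0,0]],"fingers":[0.1,0.1]}'>/dev/null && python3 f.py && python3 -m handwheel '{"slide":[[0.0008,0,0],[0.0008,0,0]],"turn":[[0,0,0],[0,0,0]],"fingers":[0.1,0.1]}'>/dev/null && python3 f.py && python3 -m handwheel '{"slide":[[0.0008,0,0.0],[0.0008,0,0]],"turn":[[0,0,0],[0,0,0]],"fingers":[0.1,0.1]}'>/dev/null && python3 f.py && python3 -m handwheel '{"slide":[[0.0008,0,0.0],[0.0008,0,0.0]],"turn":[[0,0,0],[0,0,0]],"fingers":[0.1,0.1]}'>/dev/null && python3 f.py
```

```text
blk [-44.68 -60.32] z -0.0167 pull 6.1 fy 0.8 fz -2.7 gap 0.0112
   blk [-44.67 -60.3 ] z -0.0167 pull 6.2 fy 1.1 fz -3.5 gap 0.0116
   blk [-44.58 -60.29] z -0.0167 pull 6.3 fy 0.5 fz -3.8 gap 0.0117
   blk [-44.59 -60.3 ] z -0.0168 pull 7.0 fy 0.5 fz -4.3 gap 0.0115
```

```bash
sed -i 's/fx>7.2/fx>9.5/' f.py
python3 -m handwheel '{"slide":[[0.0009,0,0.0004],[0.0009,0,0.0004],[0.0009,0,0.0004]],"turn":[[0,0,0],[0,0,0],[0,0,0]],"fingers":[0.1,0.1,0.1]}'>/dev/null && python3 f.py && python3 -m handwheel '{"slide":[[0.0009,0,0.0003],[0.0009,0,0.0003],[0.0009,0,0.0003]],"turn":[[0,0,0],[0,0,0],[0,0,0]],"fingers":[0.1,0.1,0.1]}'>/dev/null && python3 f.py && python3 -m handwheel '{"slide":[[0.0009,0,0.0001],[0.0009,0,0.0001],[0.0009,0,0.0001]],"turn":[[0,0,0],[0,0,0],[0,0,0]],"fingers":[0.1,0.1,0.1]}'>/dev/null && python3 f.py
```

```text
blk [-44.54 -60.28] z -0.0169 pull 5.9 fy 0.4 fz -1.4 gap 0.0114
   blk [-44.49 -60.29] z -0.0169 pull 5.9 fy 0.3 fz -1.9 gap 0.0117
   blk [-44.42 -60.26] z -0.0168 pull 7.2 fy 0.7 fz -2.6 gap 0.0119
```

```bash
python3 -m handwheel '{"slide":[[0.0011,0,0.0002],[0.0011,0,0.0002],[0.0011,0,0.0002]],"turn":[[0,0,0],[0,0,0],[0,0,0]],"fingers":[0.1,0.1,0.1]}'>/dev/null && python3 f.py && python3 -m handwheel '{"slide":[[0.0011,0,0.0003],[0.0011,0,0.0003],[0.0011,0,0.0003]],"turn":[[0,0,0],[0,0,0],[0,0,0]],"fingers":[0.1,0.1,0.1]}'>/dev/null && python3 f.py && python3 -m handwheel '{"slide":[[0.0011,0,0.0002],[0.0011,0,0.0002],[0.0011,0,0.0002]],"turn":[[0,0,0],[0,0,0],[0,0,0]],"fingers":[0.1,0.1,0.1]}'>/dev/null && python3 f.py
python3 - <<'E'
from h import *
from workcell import optics
c=optics.read_camera("side"); crop(c,255,175,370,280,"s7c",6); crop(optics.read_camera("wrist"),140,190,440,400,"w7c",2.6)
E
```

```text
blk [-44.38 -60.28] z -0.0168 pull 6.0 fy 0.9 fz -3.6 gap 0.0116
   blk [-44.29 -60.29] z -0.0168 pull 6.6 fy 0.7 fz -1.7 gap 0.0115
   blk [-44.28 -60.28] z -0.0168 pull 6.7 fy 1.0 fz -2.0 gap 0.0117
```

View pics/w7c.png

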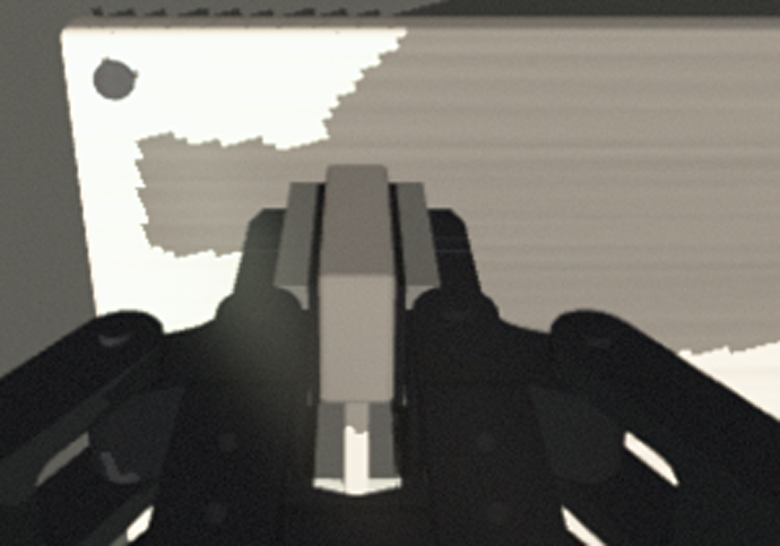

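View pics/s7c.png

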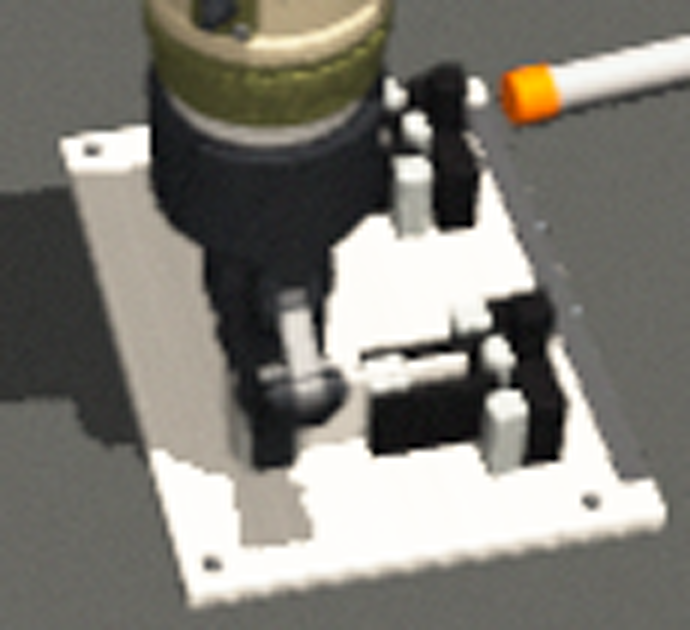

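```bash
python3 -c "
from h import *
rel(b2w(-45,-60.3),-.0168,180+YAW)"
python3 -m handwheel '{"slide":[[0.0012,0,0.0003],[0.0013,0,0.0003],[0.0013,0,0.0003],[0.0013,0,0.0003]],"turn":[[0,0,0],[0,0,0],[0,0,0],[0,0,0]],"fingers":[0.1,0.1,0.1,0.1]}'>/dev/null ; python3 f.py
```

```text
slide mm [ 0.7 -0.   0. ] turn [0.   1.24 0.01] | tcp [ 0.4801 -0.0456 -0.0168] blk [-44.3 -60.3] t 10.4167
   blk [-44.22 -60.27] z -0.0168 pull 7.1 fy 0.4 fz -2.5 gap 0.0114
```

```bash
python3 -m handwheel '{"slide":[[0.0014,0,0.0003],[0.0015,0,0.0003],[0.0015,0,0.0003],[0.0015,0,0.0003],[0.0015,0,0.0003]],"turn":[[0,0,0],[0,0,0],[0,0,0],[0,0,0],[0,0,0]],"fingers":[0.1,0.1,0.1,0.1,0.1]}'>/dev/null ; python3 f.py && python3 -m handwheel '{"slide":[[0.0016,0,0.0003],[0.0016,0,0.0003],[0.0016,0,0.0003],[0.0016,0,0.0003],[0.0016,0,0.0003],[0.0016,0,0.0003],[0.0016,0,0.0003]],"turn":[[0,0,0],[0,0,0],[0,0,0],[0,0,0],[0,0,0],[0,0,0],[0,0,0]],"fingers":[0.1,0.1,0.1,0.1,0.1,0.1,0.1]}'>/dev/null ; python3 f.py
```

```text
blk [-44.15 -60.27] z -0.0168 pull 6.9 fy 0.8 fz -2.9 gap 0.0113
   blk [-44.08 -60.28] z -0.0167 pull 7.5 fy 0.6 fz -2.6 gap 0.0113
```

Right clip: held 7–7.5 N for over 0.5 s with no slip, after about 4.6 mm of slack. It is the good one. I'll unload and release.

```bash
python3 -m handwheel '{"slide":[[0,0,0],[-0.0008,0,0],[-0.0008,0,0],[-0.0008,0,0]],"turn":[[0,0,0],[0,0,0],[0,0,0],[0,0,0]],"fingers":[0.1,0.1,0.1,0.1]}'>/dev/null ; python3 f.py && python3 -m handwheel '{"slide":[[0,0,0],[0,0,0],[0,0,0],[0,0,0],[0,0,0],[0,0,-0.02],[0,0,-0.04],[0,0,-0.08],[0,0,-0.11],[0,0,-0.11]],"turn":[[0,0,0],[0,0,0],[0,0,0],[0,0,0],[0,0,0],[0,0,0],[0,0,0],[0,0,0],[0,0,0],[0,0,0]],"fingers":[0.4,0.4,0.4,0.4,0.4,0.4,0.4,0.4,0.4,0.4]}'
python3 - <<'E'
from h import *
rel(b2w(-41,60),.08,180+YAW)
E
```

```text
blk [-44.12 -60.27] z -0.0167 pull 0.8 fy 0.6 fz 2.1 gap 0.0116
clock: 12.92
tcp_pos: [0.4812, -0.0457, 0.0992]
orientation: [0.018, 0.146, 0.989, -0.002]
wrist_force: [1.0, -0.9, -0.0]
finger_gap: 0.0346
slide mm [ -1.5 120.1  19.3] turn [0.03 2.14 0.01] | tcp [ 0.4812 -0.0457  0.0992] blk [-43.2 -60.1] t 12.9167
```

```bash
python3 -m handwheel '{"slide":[[0,0.04,0],[0,0.08,0.01],[-0.0015,0.12,0.019],[-0.0015,0.12,0.019],[-0.0015,0.12,0.019],[-0.0015,0.12,0.019]],"turn":[[0,2.1,0],[0,2.1,0],[0,2.1,0],[0,2.1,0],[0,2.1,0],[0,2.1,0]],"fingers":[0.4,0.4,0.4,0.4,0.4,0.4]}'
python3 - <<'E'
from h import *
from workcell import optics
rel(b2w(-41,60),-.017,180+YAW)
c=optics.read_camera("wrist"); crop(c,140,150,440,400,"w8c",2.6)
v=cv2.imread("pics/w8c.png")
for q in proj(c,[[*b2w(-41+dx,60+dy),.05] for dx in(-12,12) for dy in (-6,6)]+[[*b2w(-45+dx,-60+dy),.05] for dx in(-12,12) for dy in (-6,6)]): cv2.drawMarker(v,tuple(((q-[140,150]+.5)*2.6).astype(int).tolist()),(0,0,255),0,10,1)
cv2.imwrite("pics/w8c.png",v); crop(optics.read_camera("side"),255,175,370,280,"s8c",6)
E
```

```text
clock: 13.42
tcp_pos: [0.5173, 0.0686, 0.0797]
orientation: [-0.0, 0.146, 0.989, -0.0]
wrist_force: [0.1, 0.0, 0.6]
finger_gap: 0.034
slide mm [-0.7  0.2 96.7] turn [-0.02 -0.03  0.07] | tcp [0.5173 0.0686 0.0797] blk [-41.7  59.8] t 13.4167
```

View pics/w8c.png

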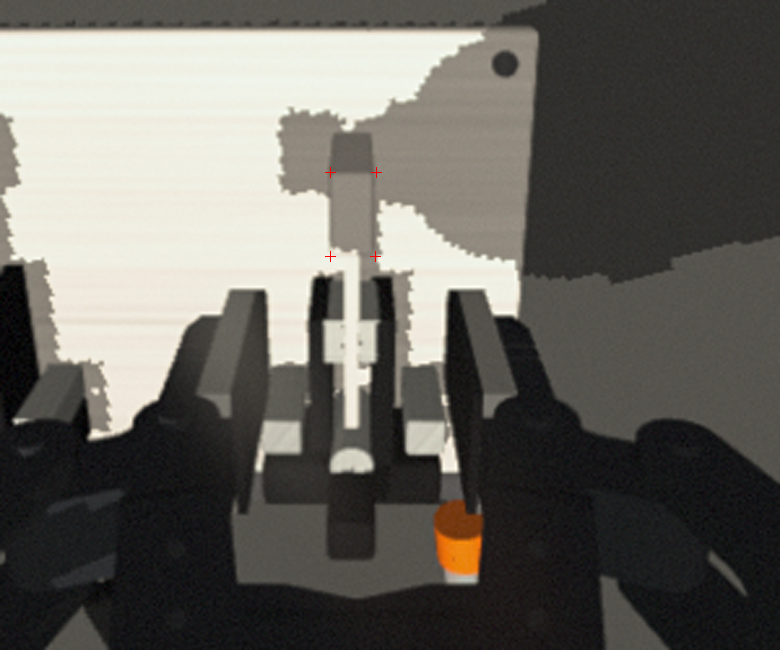

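View pics/s8c.png

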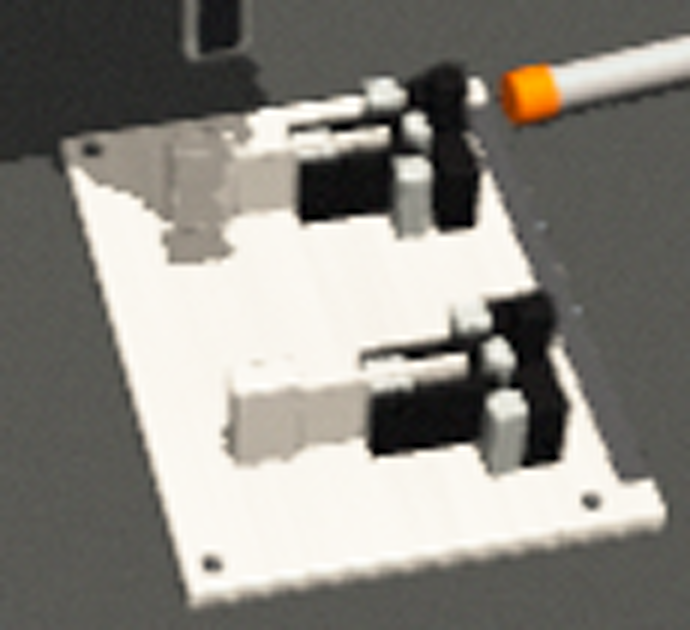

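The right clip is upright at its posts with its card in place. The left bar is where predicted (-41, 60), so I'll descend around it.

```bash
python3 -m handwheel '{"slide":[[-0.0007,0,0.03],[-0.0007,0,0.055],[-0.001,0,0.07],[-0.001,0,0.08],[-0.0015,0,0.088],[-0.002,0,0.094],[-0.002,0,0.094],[-0.002,0,0.094],[-0.002,0,0.094]],"turn":[[0,0,0],[0,0,0],[0,0,0],[0,0,0],[0,0,0],[0,0,0],[0,0,0],[0,0,0],[0,0,0]],"fingers":[0.4,0.4,0.4,0.4,0.4,0.4,0.4,0.4,0.4]}' 40
python3 - <<'E'
from h import *
from workcell import optics
rel(b2w(-41,60),-.018,180+YAW)
c=optics.read_camera("wrist"); crop(c,180,190,380,400,"w9c",2.8)
E
```

```text
clock: 14.27
tcp_pos: [0.5204, 0.0669, -0.0129]
orientation: [0.001, 0.147, 0.989, 0.0]
wrist_force: [-0.1, 0.2, 0.1]
finger_gap: 0.034
slide mm [2.8 0.9 5.1] turn [ 0.03  0.1  -0.07] | tcp [ 0.5204  0.0669 -0.0129] blk [-38.2  59.1] t 14.2667
```

View pics/w9c.png

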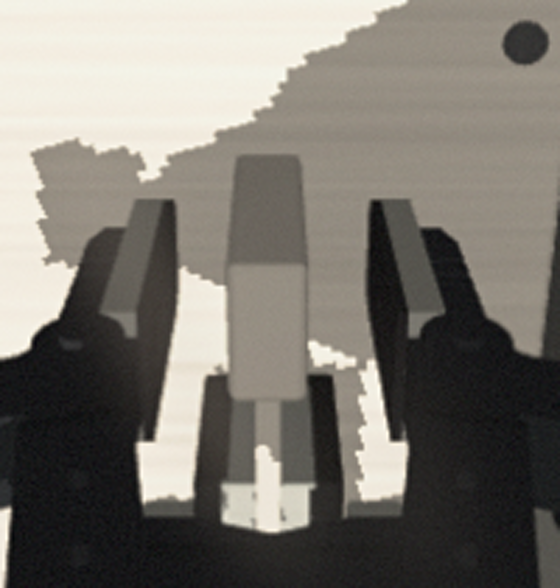

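Bar sits between the pads. I'll shift +2.5 mm x, go down another 4 mm and close.

```bash
python3 -m handwheel '{"slide":[[0.0025,-0.0005,0.004],[0.0025,-0.0005,0.004],[0.0025,-0.0005,0.004],[0.0025,-0.0005,0.004],[0.0025,-0.0005,0.004],[0.0025,-0.0005,0.004],[0.0025,-0.0005,0.004],[0.0025,-0.0005,0.004],[0.0025,-0.0005,0.004]],"turn":[[0,0,0],[0,0,0],[0,0,0],[0,0,0],[0,0,0],[0,0,0],[0,0,0],[0,0,0],[0,0,0]],"fingers":[0.4,0.4,0.4,0.25,0.2,0.1,0.1,0.1,0.1]}' 40; python3 f.py
python3 - <<'E'
from h import *
from workcell import optics
rel(b2w(-41,60),-.018,180+YAW)
c=optics.read_camera("wrist"); crop(c,180,190,380,400,"w10c",2.8)
E
```

```text
clock: 15.07
tcp_pos: [0.5179, 0.0673, -0.0167]
orientation: [0.001, 0.147, 0.989, 0.0]
wrist_force: [-1.1, -0.9, 1.7]
finger_gap: 0.0118
   blk [-40.67  58.71] z -0.0167 pull -0.8 fy -1.2 fz 1.7 gap 0.0118
slide mm [0.3 1.3 1.3] turn [ 0.03  0.12 -0.06] | tcp [ 0.5179  0.0673 -0.0167] blk [-40.7  58.7] t 15.0667
```

View pics/w10c.png

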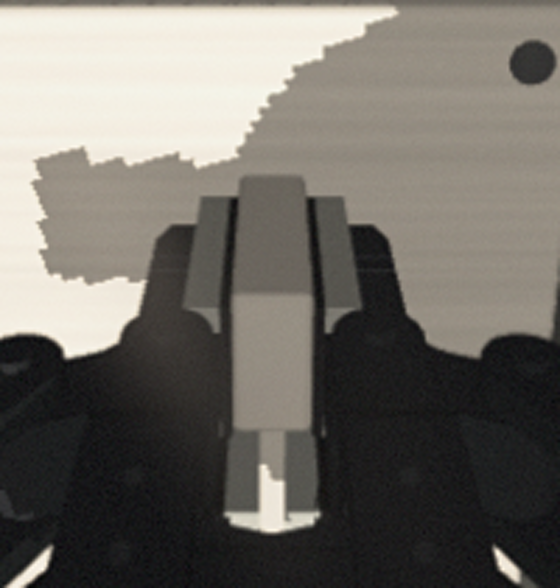

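```bash
sed -i 's/fx>9.5/fx>6/' f.py
python3 -m handwheel '{"slide":[[0,0,-0.0004],[0.001,0,-0.0004]],"turn":[[0,0,0],[0,0,0]],"fingers":[0.1,0.1]}'>/dev/null && python3 f.py && python3 -m handwheel '{"slide":[[0.001,0,0],[0.001,0,0]],"turn":[[0,0,0],[0,0,0]],"fingers":[0.1,0.1]}'>/dev/null && python3 f.py && python3 -m handwheel '{"slide":[[0.0007,0,0],[0.0007,0,0]],"turn":[[0,0,0],[0,0,0]],"fingers":[0.1,0.1]}'>/dev/null && python3 f.py && python3 -m handwheel '{"slide":[[0.0007,0,0],[0.0007,0,0]],"turn":[[0,0,0],[0,0,0]],"fingers":[0.1,0.1]}'>/dev/null && python3 f.py && python3 -m handwheel '{"slide":[[0.0007,0,0],[0.0007,0,0]],"turn":[[0,0,0],[0,0,0]],"fingers":[0.1,0.1]}'>/dev/null && python3 f.py && python3 -m handwheel '{"slide":[[0.0007,0,0],[0.0007,0,0]],"turn":[[0,0,0],[0,0,0]],"fingers":[0.1,0.1]}'>/dev/null && python3 f.py && python3 -m handwheel '{"slide":[[0.0007,0,0],[0.0007,0,0]],"turn":[[0,0,0],[0,0,0]],"fingers":[0.1,0.1]}'>/dev/null && python3 f.py && python3 -m handwheel '{"slide":[[0.0007,0,0],[0.0007,0,0]],"turn":[[0,0,0],[0,0,0]],"fingers":[0.1,0.1]}'>/dev/null && python3 f.py
```

```text
blk [-41.49  58.72] z -0.0164 pull 0.1 fy 0.9 fz -1.4 gap 0.0116
   blk [-42.78  58.68] z -0.0166 pull -0.2 fy -0.3 fz 0.3 gap 0.0116
   blk [-43.57  58.66] z -0.0166 pull -0.2 fy 0.7 fz -0.1 gap 0.0115
   blk [-44.4   58.65] z -0.0166 pull -0.4 fy -0.1 fz 0.3 gap 0.0115
   blk [-44.69  58.62] z -0.0165 pull 1.5 fy -0.6 fz -1.8 gap 0.0114
   blk [-44.77  58.66] z -0.0164 pull 3.1 fy -0.9 fz -1.3 gap 0.0117
   blk [-44.95  58.66] z -0.0163 pull 2.8 fy -0.2 fz -2.3 gap 0.0113
   blk [-45.25  58.66] z -0.0161 pull 3.9 fy 0.1 fz -1.6 gap 0.0113
```

```bash
python3 -m handwheel '{"slide":[[0.0008,0,0.0002],[0.0015,0,0.0002]],"turn":[[0,0,0],[0,0,0]],"fingers":[0.1,0.1]}'>/dev/null && python3 f.py && python3 -m handwheel '{"slide":[[0.0008,0,0.0002],[0.0015,0,0.0002]],"turn":[[0,0,0],[0,0,0]],"fingers":[0.1,0.1]}'>/dev/null && python3 f.py && python3 -m handwheel '{"slide":[[0.001,0,0.0002],[0.002,0,0.0002]],"turn":[[0,0,0],[0,0,0]],"fingers":[0.1,0.1]}'>/dev/null && python3 f.py && python3 -m handwheel '{"slide":[[0.001,0,0.0002],[0.002,0,0.0002],[0.003,0,0.0002]],"turn":[[0,0,0],[0,0,0],[0,0,0]],"fingers":[0.1,0.1,0.1]}'>/dev/null && python3 f.py && python3 -m handwheel '{"slide":[[0.0015,0,0.0002],[0.003,0,0.0002],[0.0045,0,0.0002]],"turn":[[0,0,0],[0,0,0],[0,0,0]],"fingers":[0.1,0.1,0.1]}'>/dev/null && python3 f.py
```

```text
blk [-46.2   58.68] z -0.0161 pull 4.1 fy -0.8 fz -0.2 gap 0.0115
   blk [-47.31  58.66] z -0.0161 pull 4.0 fy -0.3 fz 0.4 gap 0.0116
   blk [-49.12  58.71] z -0.0162 pull 4.2 fy -1.0 fz -0.4 gap 0.0113
   blk [-52.19  58.7 ] z -0.0164 pull 3.5 fy -0.6 fz 0.1 gap 0.0117
   blk [-56.88  58.68] z -0.0166 pull 3.9 fy -0.8 fz -0.4 gap 0.0115
```

```bash
python3 -m handwheel '{"slide":[[0.0025,0,0],[0.005,0,0],[0.0075,0,0],[0.01,0,0]],"turn":[[0,0,0],[0,0,0],[0,0,0],[0,0,0]],"fingers":[0.1,0.1,0.1,0.1]}'>/dev/null && python3 f.py && python3 -m handwheel '{"slide":[[0.0025,0,0],[0.005,0,0],[0.0075,0,0],[0.01,0,0],[0.0125,0,0],[0.015,0,0]],"turn":[[0,0,0],[0,0,0],[0,0,0],[0,0,0],[0,0,0],[0,0,0]],"fingers":[0.1,0.1,0.1,0.1,0.1,0.1]}'>/dev/null && python3 f.py && python3 -m handwheel '{"slide":[[0.004,0,0],[0.008,0,0],[0.012,0,0],[0.016,0,0],[0.02,0,0]],"turn":[[0,0,0],[0,0,0],[0,0,0],[0,0,0],[0,0,0]],"fingers":[0.1,0.1,0.1,0.1,0.1]}'>/dev/null && python3 f.py
python3 - <<'E'
from h import *
from workcell import optics
crop(optics.read_camera("wrist"),100,170,460,420,"w11c",2.2); crop(optics.read_camera("side"),225,155,370,280,"s11c",5)
E
```

```text
blk [-67.08  58.74] z -0.0166 pull 3.8 fy -1.2 fz -0.1 gap 0.0117
   blk [-82.79  58.95] z -0.0167 pull 1.0 fy 0.7 fz 2.4 gap 0.0119
   blk [-103.5    58.99] z -0.0169 pull 1.6 fy 0.1 fz 1.7 gap 0.0115
```

View pics/w11c.png

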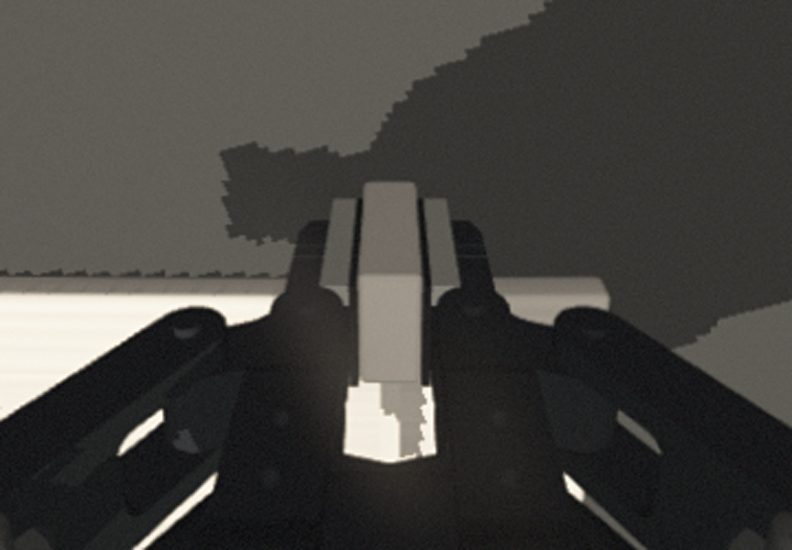

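View pics/s11c.png

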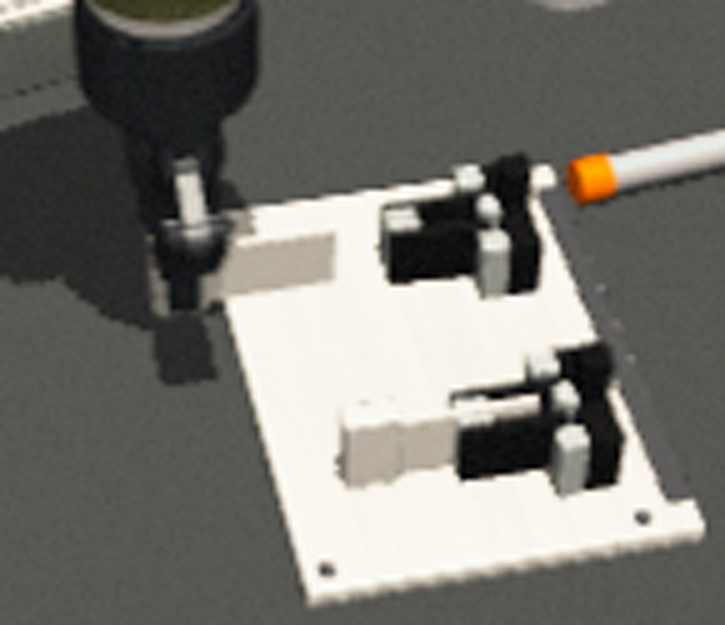

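The left card is out after sliding at about 4 N, so the left clip is worn. I'll lift the card and carry it to the grey tray.

```bash
cat >> h.py <<'E'
TC=np.array([.4856,-.3015]); TY=5.8
def t2w(x,y):
    a=np.deg2rad(TY); return TC+np.array([[np.cos(a),-np.sin(a)],[np.sin(a),np.cos(a)]])@[x/1e3,y/1e3]
E
python3 -m handwheel '{"slide":[[0,0,-0.02],[0,0,-0.05],[0,0,-0.08],[0,0,-0.1],[0,0,-0.1],[0,0,-0.1]],"turn":[[0,0,0],[0,0,0],[0,0,0],[0,0,0],[0,0,0],[0,0,0]],"fingers":[0.1,0.1,0.1,0.1,0.1,0.1]}'; python3 -c "
from h import *
print(t2w(-35,-35)); rel(t2w(-35,-35),.08,180+TY)"
```

```text
clock: 19.3
tcp_pos: [0.4566, 0.0861, 0.0835]
orientation: [0.003, 0.147, 0.989, 0.0]
wrist_force: [-0.7, 0.1, -1.0]
finger_gap: 0.0113
[ 0.45431615 -0.3398578 ]
slide mm [-121.2 -408.3    3.7] turn [ -0.     0.39 -22.65] | tcp [0.4566 0.0861 0.0835] blk [-104.8   59. ] t 19.3
```

```bash
python3 -m handwheel '{"slide":[[-0.01,-0.035,0],[-0.02,-0.07,0],[-0.031,-0.105,0],[-0.041,-0.14,0],[-0.052,-0.175,0],[-0.062,-0.21,0],[-0.073,-0.245,0],[-0.083,-0.28,0],[-0.094,-0.315,0],[-0.104,-0.35,0],[-0.115,-0.385,0],[-0.121,-0.408,0]],"turn":[[0,0,-2],[0,0,-4],[0,0,-6],[0,0,-8],[0,0,-10],[0,0,-12],[0,0,-14],[0,0,-16],[0,0,-18],[0,0,-20],[0,0,-22],[0,0.4,-22.6]],"fingers":[0.1,0.1,0.1,0.1,0.1,0.1,0.1,0.1,0.1,0.1,0.1,0.1]}' && python3 -m handwheel '{"slide":[[0,0,0],[0,0,0]],"turn":[[0,0,0],[0,0,0]],"fingers":[0.1,0.1]}' >/dev/null
python3 - <<'E'
from h import *
from workcell import optics
rel(t2w(-35,-35),-.021,180+TY)
cv2.imwrite("pics/w12.png",optics.read_camera("wrist")["frame"][:,:,::-1])
c=optics.read_camera("top"); crop(c,220,140,420,255,"t12",3.5)
E
```

```text
clock: 20.3
tcp_pos: [0.4525, -0.3418, 0.0812]
orientation: [-0.001, -0.05, 0.999, 0.001]
wrist_force: [1.4, 0.2, -0.2]
finger_gap: 0.0114
slide mm [-4.4  0.9 99.2] turn [ 0.36 -0.33 -0.25] | tcp [ 0.4507 -0.3418  0.0782] blk [  13.2 -352.3] t 20.4667
```

View pics/w12.png

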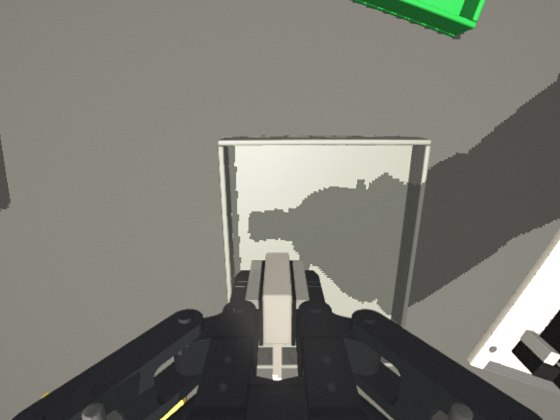

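View pics/t12.png

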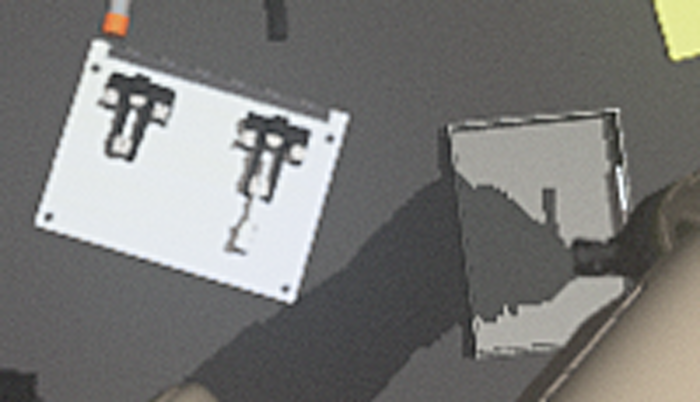

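```bash
python3 -m handwheel '{"slide":[[-0.004,0.004,0.02],[-0.004,0.005,0.045],[-0.004,0.005,0.065],[-0.004,0.005,0.08],[-0.004,0.005,0.088],[-0.004,0.005,0.09],[-0.004,0.005,0.09],[-0.004,0.005,0.09]],"turn":[[0,0,0],[0,0,0],[0,0,0],[0,0,0],[0,0,0],[0,0,0],[0,0,0],[0,0,0]],"fingers":[0.1,0.1,0.1,0.1,0.1,0.1,0.1,0.1]}'
python3 - <<'E'
from h import *
from workcell import optics
rel(t2w(-35,-31),-.021,180+TY)
cv2.imwrite("pics/w13.png",optics.read_camera("wrist")["frame"][:,:,::-1])
c=optics.read_camera("side"); crop(c,290,220,450,400,"s13",3.3)
E
```

```text
clock: 21.23
tcp_pos: [0.4547, -0.3338, -0.01]
orientation: [-0.002, -0.05, 0.999, 0.003]
wrist_force: [-1.1, 0.6, 0.1]
finger_gap: 0.0116
slide mm [ 0.9 -2.  11. ] turn [ 0.3  -0.25 -0.06] | tcp [ 0.4547 -0.3338 -0.01  ] blk [  14.7 -343.5] t 21.2333
```

View pics/w13.png

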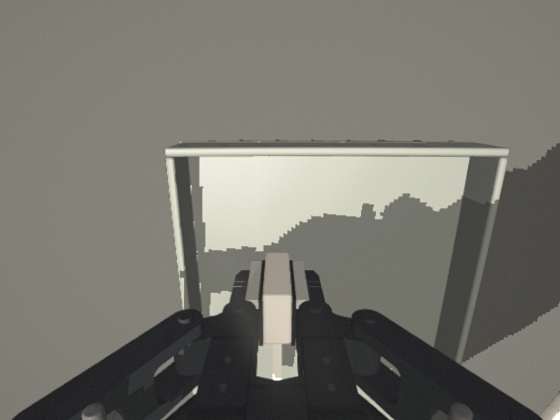

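View pics/s13.png

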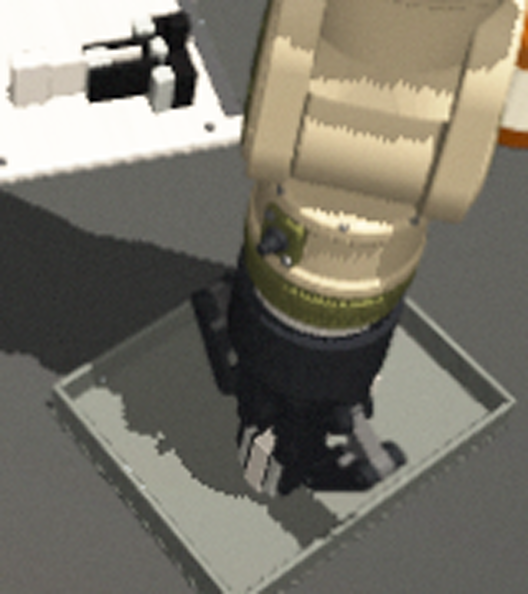

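```bash
python3 -m handwheel '{"slide":[[0,0,0.003],[0,0,0.006],[0,0,0.009],[0,0,0.01],[0,0,0.01]],"turn":[[0,0,0],[0,0,0],[0,0,0],[0,0,0],[0,0,0]],"fingers":[0.1,0.1,0.1,0.1,0.1]}'; python3 f.py
```

```text
clock: 21.75
tcp_pos: [0.4545, -0.3341, -0.0201]
orientation: [-0.002, -0.05, 0.999, 0.002]
wrist_force: [0.6, 0.3, 0.2]
finger_gap: 0.0115
   blk [  14.62 -343.9 ] z -0.0201 pull 0.5 fy 0.5 fz 0.2 gap 0.0115
```

```bash
python3 -m handwheel '{"slide":[[0,0,0.0015],[0,0,0.0025],[0,0,0.0025],[0,0,0.0025]],"turn":[[0,0,0],[0,0,0],[0,0,0],[0,0,0]],"fingers":[0.1,0.1,0.1,0.1]}' >/dev/null; python3 f.py && python3 -m handwheel '{"slide":[[0,0,-0.001],[0,0,-0.001],[0,0,-0.001],[0,0,-0.001],[0,0,-0.02],[0,0,-0.05],[0,0,-0.09],[0,0,-0.12],[0,0,-0.12]],"turn":[[0,0,0],[0,0,0],[0,0,0],[0,0,0],[0,0,0],[0,0,0],[0,0,0],[0,0,0],[0,0,0]],"fingers":[0.25,0.25,0.25,0.25,0.25,0.25,0.25,0.25,0.25]}'
python3 - <<'E'
from h import *
from workcell import optics
rel(b2w(48,60),.08,180+YAW)
cv2.imwrite("pics/w14.png",optics.read_camera("wrist")["frame"][:,:,::-1])
E
```

```text
blk [  14.58 -344.  ] z -0.0224 pull -1.1 fy -0.4 fz 3.0 gap 0.0116
clock: 22.83
tcp_pos: [0.4583, -0.3379, 0.1045]
orientation: [0.001, -0.05, 0.999, -0.002]
wrist_force: [0.9, 0.2, 0.9]
finger_gap: 0.0212
slide mm [-182.   364.5   23.7] turn [-0.17  0.2  22.51] | tcp [ 0.4583 -0.3379  0.1045] blk [  19.4 -346.4] t 22.8333
```

View pics/w14.png

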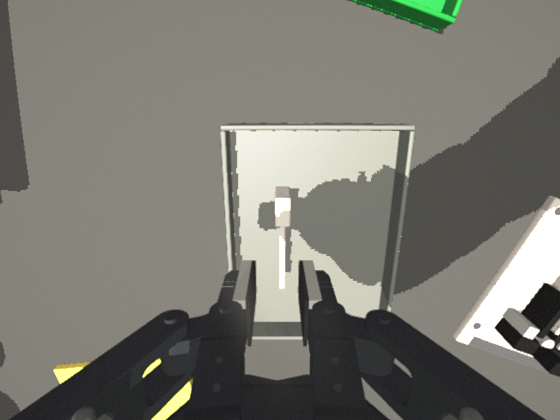

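Card stands in the tray at pixel (283,210), on the right-hand side of the tray. Next the left (worn) clip's tab.

```bash
python3 -m handwheel '{"slide":[[-0.0155,0.031,0],[-0.031,0.062,0],[-0.0465,0.093,0],[-0.062,0.124,0],[-0.0775,0.155,0],[-0.093,0.186,0],[-0.1085,0.217,0],[-0.124,0.248,0],[-0.1395,0.279,0],[-0.155,0.31,0],[-0.17,0.341,0],[-0.182,0.364,0]],"turn":[[0,0,2],[0,0,4],[0,0,6],[0,0,8],[0,0,10],[0,0,12],[0,0,14],[0,0,16],[0,0,18],[0,0,20],[0,0,22],[0,0,22.5]],"fingers":[0.5,0.5,0.5,0.5,0.5,0.5,0.5,0.5,0.5,0.5,0.5,0.5]}' && python3 -m handwheel '{"slide":[[0,0,0],[0,0,0]],"turn":[[0,0,0],[0,0,0]],"fingers":[0.5,0.5]}' >/dev/null
python3 - <<'E'
from h import *
from workcell import optics
rel(b2w(48,60),.04,180+YAW)
c=optics.read_camera("wrist"); v=c["frame"][:,:,::-1].copy()
for q in proj(c,[[*b2w(48+dx,60+dy),.066] for dx in(-7,7) for dy in (-7,7)]+[[*b2w(34,60+dy),.042] for dy in (-22,22)]): cv2.drawMarker(v,tuple((q).astype(int).tolist()),(0,0,255),0,6,1)
v=cv2.resize(v[150:420,130:430],None,fx=2.2,fy=2.2); cv2.imwrite("pics/w15.png",v)
E
```

```text
clock: 23.88
tcp_pos: [0.6017, 0.0461, 0.0995]
orientation: [-0.001, 0.146, 0.989, -0.0]
wrist_force: [0.2, -0.9, -0.2]
finger_gap: 0.0427
slide mm [-4.1 -4.  57.5] turn [-0.09 -0.25  0.2 ] | tcp [0.6007 0.0478 0.0975] blk [44.2 64. ] t 24.05
```

View pics/w15.png

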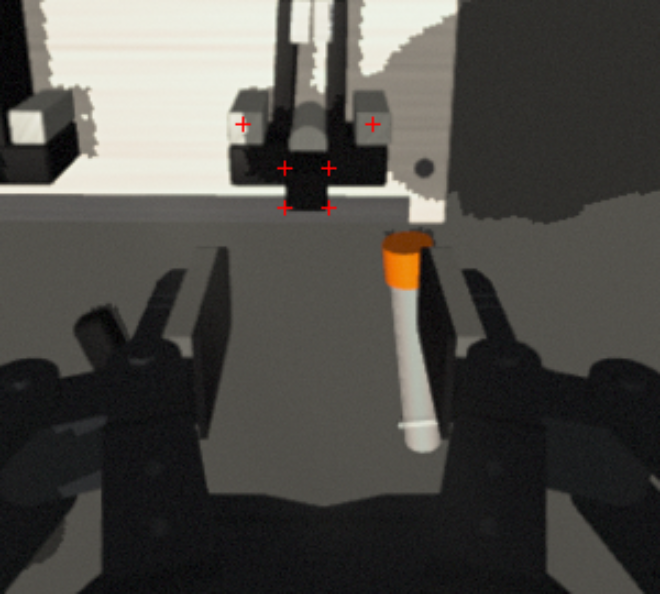

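```bash
python3 -m handwheel '{"slide":[[-0.004,-0.004,0.015],[-0.004,-0.004,0.035],[-0.004,-0.004,0.055],[-0.004,-0.004,0.067],[-0.004,-0.004,0.07],[-0.004,-0.004,0.07],[-0.004,-0.004,0.07]],"turn":[[0,0,0],[0,0,0],[0,0,0],[0,0,0],[0,0,0],[0,0,0],[0,0,0]],"fingers":[0.4,0.4,0.4,0.4,0.4,0.4,0.4]}' 40
python3 - <<'E'
from h import *
from workcell import optics
rel(b2w(48,60),.011,180+YAW)
c=optics.read_camera("wrist"); crop(c,150,150,410,420,"w16",2.2)
crop(optics.read_camera("side"),255,120,400,280,"s16",4)
E
```

```text
clock: 24.68
tcp_pos: [0.6028, 0.0405, 0.0281]
orientation: [-0.002, 0.146, 0.989, -0.001]
wrist_force: [0.2, 0.3, 0.1]
finger_gap: 0.0339
slide mm [ 0.3  2.4 17.1] turn [-0.11 -0.24  0.03] | tcp [0.6028 0.0405 0.0281] blk [48.3 57.7] t 24.6833
```

View pics/w16.png

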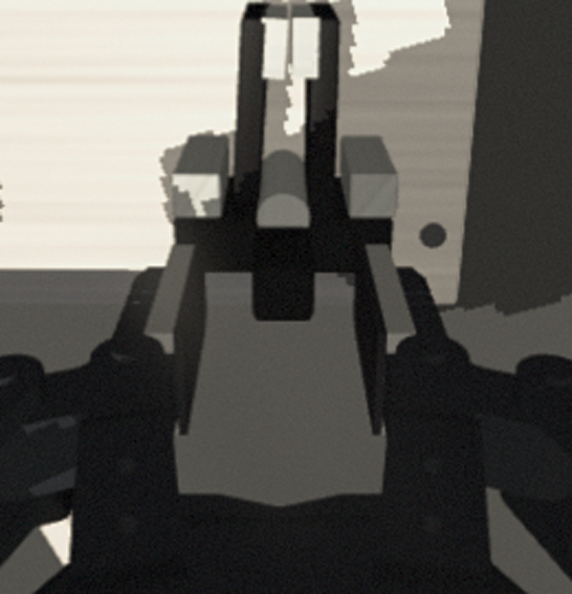

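View pics/s16.png

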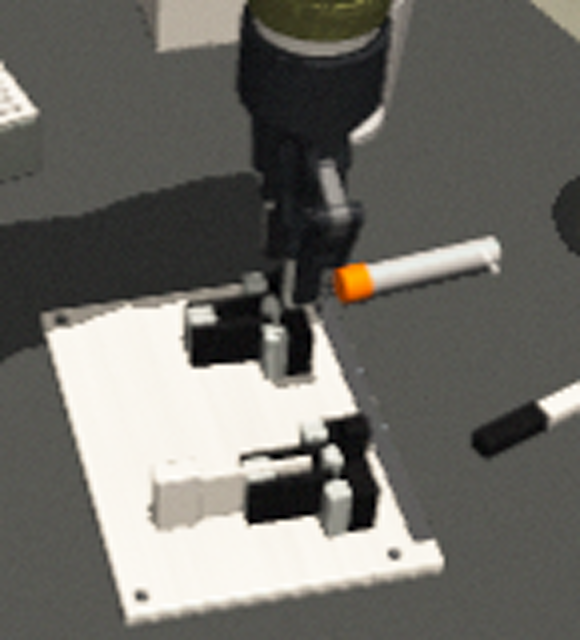

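```bash
python3 -m handwheel '{"slide":[[0,0.0007,0.006],[0,0.0007,0.012],[0,0.0007,0.016],[0,0.0007,0.016],[0,0.0007,0.016]],"turn":[[0,0,0],[0,0,0],[0,0,0],[0,0,0],[0,0,0]],"fingers":[0.4,0.4,0.4,0.4,0.4]}' 40 && python3 f.py && python3 -m handwheel '{"slide":[[0,0,0],[0,0,0],[0,0,0],[0,0,0],[0,0,0],[0,0,0]],"turn":[[0,0,0],[0,0,0],[0,0,0],[0,0,0],[0,0,0],[0,0,0]],"fingers":[0.3,0.25,0.2,0.1,0.1,0.1]}' 40
python3 - <<'E'
from h import *
from workcell import optics
rel(b2w(48,60),.011,180+YAW)
c=optics.read_camera("wrist"); crop(c,150,150,410,420,"w17",2.2)
crop(optics.read_camera("side"),255,120,400,280,"s17",4)
E
```

```text
clock: 25.2
tcp_pos: [0.6033, 0.0417, 0.0124]
orientation: [-0.002, 0.145, 0.989, -0.001]
wrist_force: [0.1, 0.1, -0.7]
finger_gap: 0.0339
   blk [48.47 58.97] z 0.0124 pull 0.0 fy 0.1 fz -0.7 gap 0.0339
clock: 25.7
tcp_pos: [0.6036, 0.0417, 0.0127]
orientation: [-0.002, 0.145, 0.989, -0.001]
wrist_force: [0.5, -0.6, 1.4]
finger_gap: 0.0129
slide mm [0.7 1.  1.7] turn [-0.09 -0.17  0.07] | tcp [0.6036 0.0417 0.0127] blk [48.7 59. ] t 25.7
```

View pics/w17.png

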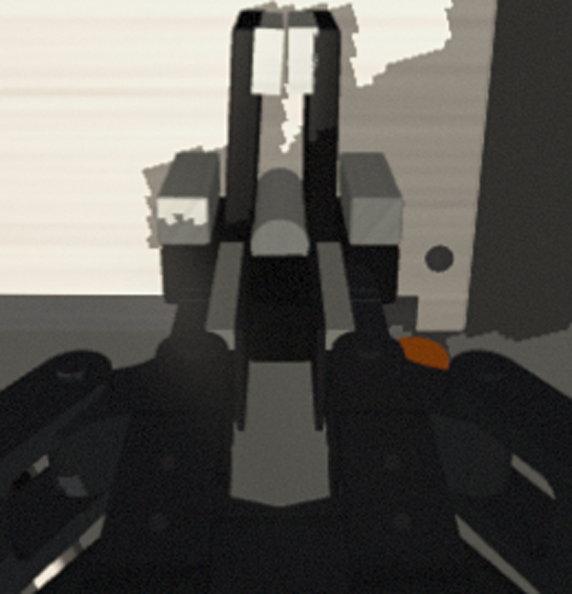

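View pics/s17.png

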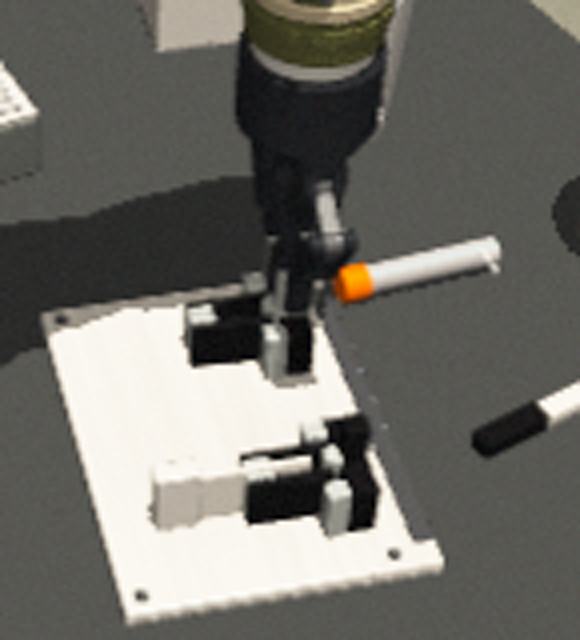

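```bash
python3 -m handwheel '{"slide":[[-0.001,0,0],[-0.001,0,-0.01],[-0.001,0,-0.025],[-0.001,0,-0.045],[-0.001,0,-0.07],[-0.001,0,-0.09],[-0.001,0,-0.1],[-0.001,0,-0.1],[-0.001,0,-0.1]],"turn":[[0,0,0],[0,0,0],[0,0,0],[0,0,0],[0,0,0],[0,0,0],[0,0,0],[0,0,0],[0,0,0]],"fingers":[0.1,0.1,0.1,0.1,0.1,0.1,0.1,0.1,0.1]}' 60
python3 - <<'E'
from h import *
from workcell import optics
rel(t2w(20,34),.112,180+TY)
c=optics.read_camera("wrist"); crop(c,150,150,410,420,"w18",2.2)
crop(optics.read_camera("side"),255,80,400,280,"s18",3)
E
```

```text
clock: 26.55
tcp_pos: [0.6051, 0.0415, 0.1127]
orientation: [-0.001, 0.145, 0.989, -0.001]
wrist_force: [-0.3, -1.0, -1.5]
finger_gap: 0.0123
slide mm [  10.2 -323.8    1.2] turn [ -0.05  -0.14 -22.53] | tcp [0.6051 0.0415 0.1127] blk [50.2 59.2] t 26.55
```

View pics/s18.png

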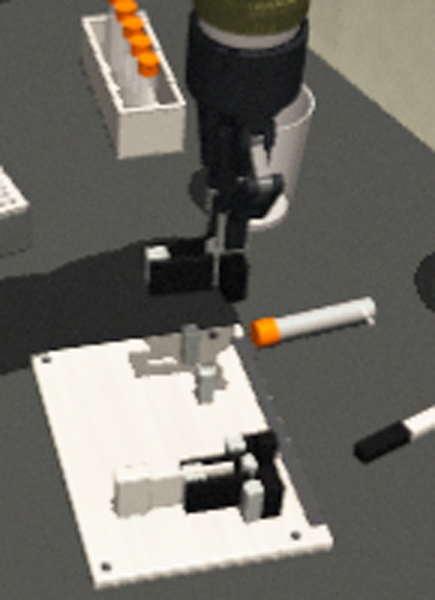

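```bash
python3 -m handwheel '{"slide":[[0.001,-0.027,0],[0.002,-0.054,0],[0.003,-0.081,0],[0.004,-0.108,0],[0.005,-0.135,0],[0.006,-0.162,0],[0.007,-0.189,0],[0.008,-0.216,0],[0.009,-0.243,0],[0.01,-0.27,0],[0.01,-0.3,0],[0.01,-0.324,0]],"turn":[[0,0,-2],[0,0,-4],[0,0,-6],[0,0,-8],[0,0,-10],[0,0,-12],[0,0,-14],[0,0,-16],[0,0,-18],[0,0,-20],[0,0,-22],[0,0,-22.5]],"fingers":[0.1,0.1,0.1,0.1,0.1,0.1,0.1,0.1,0.1,0.1,0.1,0.1]}' && python3 -m handwheel '{"slide":[[0,0,0],[0,0,0]],"turn":[[0,0,0],[0,0,0]],"fingers":[0.1,0.1]}' >/dev/null
python3 - <<'E'
from h import *
from workcell import optics
rel(t2w(20,34),.01,180+TY)
c=optics.read_camera("wrist"); cv2.imwrite("pics/w19.png",c["frame"][:,:,::-1])
crop(optics.read_camera("side"),270,150,450,410,"s19",2.3)
E
```

```text
clock: 27.65
tcp_pos: [0.4992, -0.267, 0.1101]
orientation: [-0.004, -0.051, 0.999, 0.001]
wrist_force: [0.2, -0.8, -0.9]
finger_gap: 0.013
slide mm [-5.6  1.  98.1] turn [ 0.24 -0.62 -0.16] | tcp [ 0.4976 -0.2675  0.1081] blk [  36.7 -267.6] t 27.8167
```

View pics/w19.png

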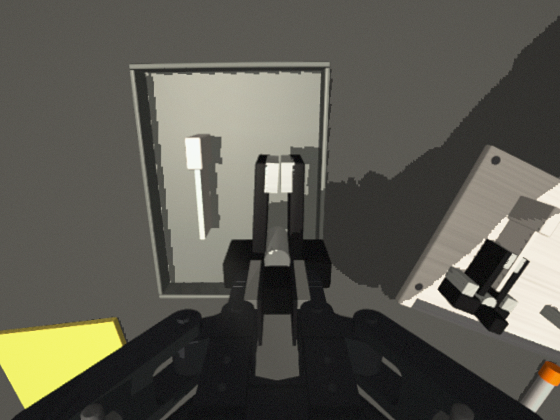

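View pics/s19.png

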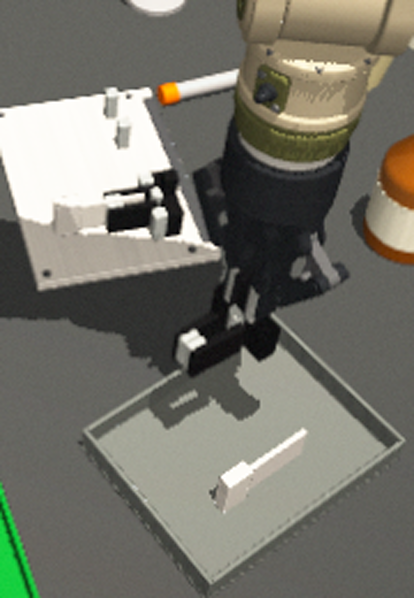

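```bash
python3 -m handwheel '{"slide":[[-0.004,-0.001,0.02],[-0.005,-0.001,0.045],[-0.005,-0.001,0.065],[-0.005,-0.001,0.08],[-0.005,-0.001,0.088],[-0.005,-0.001,0.09],[-0.005,-0.001,0.09],[-0.005,-0.001,0.09]],"turn":[[0,0,0],[0,0,0],[0,0,0],[0,0,0],[0,0,0],[0,0,0],[0,0,0],[0,0,0]],"fingers":[0.1,0.1,0.1,0.1,0.1,0.1,0.1,0.1]}'
python3 - <<'E'
from h import *
from workcell import optics
rel(t2w(20,33),.0075,180+TY)
c=optics.read_camera("wrist"); cv2.imwrite("pics/w20.png",c["frame"][:,:,::-1])
crop(optics.read_camera("side"),270,150,450,410,"s20",2.3)
E
```

```text
clock: 28.58
tcp_pos: [0.5034, -0.266, 0.0196]
orientation: [-0.005, -0.051, 0.999, 0.001]
wrist_force: [0.3, 0.3, -1.3]
finger_gap: 0.0127
slide mm [ 1.2 -0.5 12.1] turn [ 0.18 -0.52  0.05] | tcp [ 0.5034 -0.266   0.0196] blk [  41.7 -264.6] t 28.5833
```

No pictures left to view, so I'll go on by numbers. Lower gently to the floor and watch fz.

```bash
python3 -m handwheel '{"slide":[[0,0,0.004],[0,0,0.008],[0,0,0.011],[0,0,0.011],[0,0,0.011]],"turn":[[0,0,0],[0,0,0],[0,0,0],[0,0,0],[0,0,0]],"fingers":[0.1,0.1,0.1,0.1,0.1]}'>/dev/null; python3 f.py; python3 -m handwheel '{"slide":[[0,0,0.001],[0,0,0.0018],[0,0,0.0018]],"turn":[[0,0,0],[0,0,0],[0,0,0]],"fingers":[0.1,0.1,0.1]}'>/dev/null; python3 f.py
```

```text
blk [  41.59 -264.95] z 0.0086 pull -0.4 fy 0.4 fz -1.1 gap 0.0125
   blk [  41.56 -264.99] z 0.0068 pull -0.5 fy -0.1 fz -1.0 gap 0.0127
```

```bash
python3 -m handwheel '{"slide":[[0,0,0.0006],[0,0,0.0012],[0,0,0.0012]],"turn":[[0,0,0],[0,0,0],[0,0,0]],"fingers":[0.1,0.1,0.1]}'>/dev/null; python3 f.py;python3 -m handwheel '{"slide":[[0,0,0.0006],[0,0,0.0012],[0,0,0.0012]],"turn":[[0,0,0],[0,0,0],[0,0,0]],"fingers":[0.1,0.1,0.1]}'>/dev/null; python3 f.py
```

```text
blk [  41.71 -264.96] z 0.0066 pull -1.9 fy 0.9 fz 5.5 gap 0.013
   blk [  41.82 -264.95] z 0.0066 pull -3.3 fy 0.8 fz 9.2 gap 0.0131
```

On the floor: z is 0.0066, as predicted, and fz is rising. Release and back off upwards.

```bash
python3 -m handwheel '{"slide":[[0,0,-0.0008],[0,0,-0.0008],[0,0,-0.0008],[0,0,-0.0008],[0,0,-0.0008],[0,0,-0.0008],[0,0,-0.02],[0,0,-0.05],[0,0,-0.09],[0,0,-0.13],[0,0,-0.16],[0,0,-0.16]],"turn":[[0,0,0],[0,0,0],[0,0,0],[0,0,0],[0,0,0],[0,0,0],[0,0,0],[0,0,0],[0,0,0],[0,0,0],[0,0,0],[0,0,0]],"fingers":[0.1,0.2,0.35,0.4,0.4,0.4,0.4,0.4,0.4,0.4,0.4,0.4]}'; python3 -m handwheel '{"slide":[[0.03,0,0],[0.06,0,0],[0.09,0,0],[0.12,0,0],[0.12,0,0]],"turn":[[0,0,0],[0,0,0],[0,0,0],[0,0,0],[0,0,0]],"fingers":[0.4,0.4,0.4,0.4,0.4]}'>/dev/null
python3 - <<'E'
from h import *
from workcell import optics
def w2t(p):
    a=np.deg2rad(TY); return np.array([[np.cos(a),np.sin(a)],[-np.sin(a),np.cos(a)]])@(np.array(p)[:2]-TC)*1e3
rel(t2w(20,33),.0075,180+TY)
for n in ("side","top","wrist"):
    c=optics.read_camera(n); np.savez(f"pics/{n}F.npz",**c); cv2.imwrite(f"pics/{n}F.png",c["frame"][:,:,::-1])
    P=cloud(c); f=c["frame"].astype(int); a=np.deg2rad(TY)
    d=P[...,:2]-TC; T=np.stack([d[...,0]*np.cos(a)+d[...,1]*np.sin(a),-d[...,0]*np.sin(a)+d[...,1]*np.cos(a)],-1)*1e3
    ins=(abs(T[...,0])<94)&(abs(T[...,1])<69)&(P[...,2]>.012)&(P[...,2]<.075)&(c["depth"]>0)
    for nm,m in (("dark",ins&(f.mean(2)<60)),("bright",ins&(f.mean(2)>175))):
        if m.sum()<5: print(n,nm,m.sum()); continue
        print(n,nm,m.sum(),"tray xy pct",np.percentile(T[m],[3,50,97],axis=0).round(0).tolist(),"z",np.percentile(P[m][:,2],[3,50,97,99.5]).round(3))
    a=np.deg2rad(YAW); d=P[...,:2]-CE; B=np.stack([d[...,0]*np.cos(a)+d[...,1]*np.sin(a),-d[...,0]*np.sin(a)+d[...,1]*np.cos(a)],-1)*1e3
    ins=(abs(B[...,0])<80)&(abs(B[...,1]+60)<40)&(P[...,2]>.02)&(P[...,2]<.075)&(c["depth"]>0)
    for nm,m in (("good dark",ins&(f.mean(2)<60)),("good bright",ins&(f.mean(2)>120)),("tabtop",ins&(P[...,2]>.053))):
        if m.sum()>4: print(n,nm,m.sum(),np.percentile(B[m],[3,50,97],axis=0).round(0).tolist(),"z",np.percentile(P[m][:,2],[50,97]).round(3))
E
```

```text
clock: 30.85
tcp_pos: [0.508, -0.269, 0.174]
orientation: [0.001, -0.051, 0.999, -0.003]
wrist_force: [0.8, -0.7, 0.0]
finger_gap: 0.0343
slide mm [-119.3    2.4  165.4] turn [-0.22 -0.14 -0.12] | tcp [ 0.384  -0.2802  0.1732] blk [ -68.4 -312.6] t 31.2667
side dark 699 tray xy pct [[-35.0, 5.0], [13.0, 26.0], [26.0, 57.0]] z [0.014 0.033 0.059 0.061]
side bright 429 tray xy pct [[-45.0, -35.0], [-16.0, -30.0], [33.0, 38.0]] z [0.014 0.035 0.045 0.046]
side good bright 101 [[-56.0, -67.0], [-50.0, -65.0], [-22.0, -54.0]] z [0.038 0.052]
top dark 89 tray xy pct [[-31.0, 20.0], [6.0, 46.0], [26.0, 63.0]] z [0.013 0.03  0.059 0.061]
top bright 91 tray xy pct [[-42.0, -31.0], [-17.0, -27.0], [31.0, 39.0]] z [0.03  0.037 0.046 0.046]
top good dark 14 [[4.0, -81.0], [41.0, -56.0], [53.0, -39.0]] z [0.043 0.066]
top good bright 159 [[-57.0, -84.0], [2.0, -58.0], [41.0, -33.0]] z [0.042 0.052]
top tabtop 25 [[41.0, -64.0], [46.0, -58.0], [53.0, -52.0]] z [0.065 0.069]
wrist dark 1385 tray xy pct [[-35.0, 9.0], [15.0, 35.0], [28.0, 59.0]] z [0.016 0.035 0.06  0.061]
wrist bright 443 tray xy pct [[-44.0, -34.0], [-28.0, -25.0], [14.0, 40.0]] z [0.033 0.042 0.045 0.045]
wrist good dark 535 [[-8.0, -73.0], [9.0, -72.0], [25.0, -49.0]] z [0.037 0.042]
wrist good bright 515 [[-56.0, -66.0], [-17.0, -60.0], [30.0, -37.0]] z [0.043 0.051]
```

```bash
python3 -c "
import numpy as np,cv2
a=np.load('pics/top0.npz')['frame'].astype(int);b=np.load('pics/topF.npz')['frame'].astype(int)
for n,(x,y) in dict(beaker=(199,112),reagent=(340,115),tube=(256,133),marker=(298,131)).items():
    print(n,abs(a-b)[y-22:y+20,x-14:x+14].mean().round(1))
from workcell import workorder; print(workorder.hand_in())"
```

```text
beaker 2.6
reagent 2.9
tube 2.7
marker 2.8
the job is handed in; nothing more can be done
None
```

I finished both tugs, put the worn clip and its card in the grey tray, and handed the job in at about 31 s of the 72 s. No verdict comes back, so the results below are from my own checks.

- **Right clip (good):** after about 4.6 mm of slack it held its card while I ramped the pull. The last pull read 6.9 to 7.5 N and lasted about 0.6 s or more, a little under the 8 N asked. The reading included a 2 to 4 N vertical part and about 1 N of noise. No reading passed 7.5 N, so the 12 N limit was kept as far as the readings show.
- **Left clip (worn):** its card slid out at about 4 N. The card went into the tray first, then the clip, lifted by its tab.

**Last checks**
- **In the tray (depth data, all three cameras):** the worn clip stands upright, tab top about 0.06 m, near tray (20, 33) mm. Its card stands near tray (-32, -30) mm. The two are about 60 mm apart sideways.
- **Good clip:** it stands upright at its posts, tab near block (47, -60) mm, about 5 mm from where it was found. Its card bar is still about 93 mm in front of the tab.
- **Bystanders:** the top picture shows no change at the beaker, reagent bottle, tube or marker.

**Disagreements**
- **TCP height:** the reported TCP height was about 44 mm lower than the fingertips seen by the wrist and side cameras. Closing the fingers above the bar met nothing, so I trusted the cameras and worked with that offset.
- **Tool tilt:** the tool tilted about 2 degrees during the good-clip tug. I levelled it afterwards.
- **Picture limit:** I reached the picture limit before the final placing, so those last checks are numerical only.

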